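# Build up a fruit display stand and hover its top slab over the post

## Robot

A 6-joint arm with a two-finger parallel gripper is mounted at the origin on the work surface. World frame = base frame: x ahead of the robot, y to its left, z up, the work surface at z = 0. Lengths are in m, angles in degrees, forces in N, time in s.
With the tool pointing down it reaches from about 0.35 to 0.975 m from the base axis. Payload 7.1 kg.
Tool frame: the origin (TCP) lies at the very end of the fingers, on their centre line; the grasp point (between the pads) lies 19 mm behind it; z points along the fingers, x is the direction in which the jaws open and shut, and the axes are right-handed (so a half turn about z gives the same grasp; the last joint's range is limited). The gripper opens to 88 mm and grips with 3 to 60 N. Pads are 20 mm wide; open, the fingers measure 115 mm over their backs; the gripper's body (75 mm by 178 mm) begins 61 mm behind the grasp point.
Start: joints at [75.802, 24.242, 93.386, -0, 62.372, -1.089], TCP at [0.142, 0.609, 0.223] pointing down, gripper open.
Joint ranges: [-172.04, 172.04], [-51.8, 120.97], [4.93, 147.93], [-75.15, 255.16], [6.16, 154.13], [-145.62, 145.62]. Speed limits (degrees/s): [136.94, 136.94, 172.46, 180, 180, 180].

## Interface

Orientations are given as a 3x3 rotation matrix whose columns are the frame's x, y, z axes.
In Python, from workcell import bot gives the robot as it stands.
- The arm moves only by the tool play_rows, never from a script. Its argument "motion" is a list of rows, each a list of 2 entries, a list of its own where there are three numbers: the shift along the tool's x, y, z as a fraction of full scale, then the turn about the tool's z as a fraction of full scale. In form: [[[x, y, z], yaw], ...]. A call has 1 to 5 rows; each row is the pose to reach, as a shift and turn from the pose commanded when the call began, along the tool's axes at that moment; what a row does not reach only later rows make up. Full scale, the value 1, is 0.4 m for a shift and 30 degrees for a turn. A row lasts 1/12 s, in which the tool goes at most 41.7 mm and 7.16 degrees, less where a joint would pass 70% of its speed; a pose out of reach is approached as far as the arm can. A call with a number of a shift or a turn outside -1 to 1 is refused whole. A call with a gripper value outside its range is refused whole. "claw" is the opening, from 0 (shut) to 1 (fully open), set as the call begins (left out, the last holds). The fingers move at their own pace and stop on an object; "newtons" is the grip in N (left out, the last holds). Time passes only in rows, so rows that repeat a pose let the fingers close. It gives the time, the measured TCP pose, the force and the opening at its end, in the units of the state.
- bot.sense(): the state, without advancing time (a new reading comes with each control period).
- bot.get_image(name): name is "scene" or "top" or "wrist"; returns a dict with "frame" (420x560x3 uint8, red, green, blue), "mtx" (3x3 intrinsics, pixels), "cam_to_world" (4x4, takes a point from camera to world coordinates); the wrist camera has in their place "tool_from_camera" (4x4, takes a point from camera to tool coordinates, whose origin is the TCP and whose axes are the tool frame's). Camera axes: x right, y up, looking along -z (the intrinsics and any distortion apply to the point x, -y, -z); pixel columns grow to the right and rows downward; lengths in m; the calibration is good to about 2 mm. A picture is of the moment at which its call begins: read the wrist's pose just before it. There is no depth.
- bot.hand_in(): hands the job in, once; it reports no verdict.
Trained networks look in a picture, given as the dict that the camera call returned (one of the last four; its "shot" number tells which), for a name from the list of things; names that differ only in an ending like _2 or _b are one class to them, and where a whole thing is asked for, a point or a joint stands for the part that bears it (a point fixed in the world has none). Each returns a list of dicts, best first, with "confidence" (0 to 1); they miss things now and then, are a little off and sometimes report something else, mostly with a low value. They report only what shows in the picture. A call takes as long as a camera call. They do not tell look-alikes from the thing itself.
- bot.recognise(picture, label): "rect" ([left, top, width, height] in pixels, round what is visible of it).
- bot.mark_of(picture, label): "centre" ([column, row] in pixels: a listed point, or the origin of a listed thing).
The state is a dict: "time_s": time; "qpos": joint angles; "qvel": joint speeds; "joint_efforts": joint torques, N m; "ee_pos": TCP position; "tcp_rot": TCP orientation; "wrist_force": force on the tool from outside, world axes, zero at the start; "moment": the same for the moment, N m; "grip_width": opening from 0.0 (shut) to 1.0 (fully open).
Only numpy, scipy, OpenCV 4.12 (cv2) and the standard library are available. Lean on these libraries where they do the work, as an engineer would, in place of code of your own. Each camera call takes 0.05 s, during which the arm holds its last target.

## Task

Build up the fruit display stand: thread the wide dark wooden collar down the stand's post until it is fully home on the base, then the narrow brass collar fully home on top of it. Then take the white serving slab by its wooden lift bar, carry it over the rack of carving tools, and hold it level about 1 cm above the tip of the post, centred on the post and with its long side parallel to the base's long side, touching neither stand nor collars, so that the chef can check it. Finish while still holding it there; do not bump the tool rack or shift the cutters, orange, jar or red-lidded sauce pot.

Things in the scene. Friction and masses are not known exactly. Their poses are not given: they have to be found in the camera images.
- stand: Display stand, fixed to the table: medium-brown wooden base board 220 (its x) x 130 (its y) x 20 mm high, with an upright steel post of 16 mm diameter at its centre, rising 56 mm above the board (its top 8 mm taper to 10 mm diameter). Origin: centre of the board's underside, on the table; x is the base's long side, z up. It may stand left or right of the tool rack.
- post_tip (a point): Tip of the stand's post, on the post's axis, 76 mm above the table; axes as the stand's.
- collar_wide_center (a point): Wide collar: dark brown wooden ring, loose, flat on the table; 54 mm outside diameter, 21 mm bore, 22 mm high. Point: its centre, half-way up (11 mm above its underside); z along its bore. Goes on first: fully home its centre is 31 mm above the table. May lie left or right of the tool rack.
- collar_narrow_center (a point): Narrow collar: brass ring, loose, flat on the table; 38 mm outside diameter, 21 mm bore, 22 mm high. Point: its centre, half-way up; z along its bore. Goes on second: fully home its centre is 53 mm above the table. On the other side of the rack from the wide collar.
- topper_grip (a point): White serving slab 150 (x) x 90 (y) x 8 mm, loose, about 0.28 kg (may differ by a third), with a light wooden lift bar standing on its middle: 60 mm long (x), 14 mm thick (y), from 8 to 48 mm above the slab's underside. Point: inside the bar, on the slab's vertical centre line, 33 mm above the underside and 15 mm below the bar's top: the place to pinch it across y. x is the slab's long side, z up. It starts on the dark block.
- topper_under (a point): Centre of the underside of the white slab, 33 mm below topper_grip; same axes. To be held above post_tip.
- topper: The white slab with its lift bar as a whole; origin and axes as topper_under.
- collar_wide: The wide wooden collar; origin at the centre of its underside, 11 mm below its centre.
- collar_narrow: The narrow brass collar; origin at the centre of its underside, 11 mm below its centre.
- block: Dark wooden block, fixed, 180 (x) x 120 (y) x 40 mm high, on which the slab lies; origin at the centre of its underside. It stands on the other side of the tool rack from the stand.
- rack: Carving-tool rack, fixed, standing between stand and block: light wooden bar 220 (x) x 44 (y) x 60 mm high with six upright tool handles along its middle, 18 mm thick, reaching 130 mm above the table. Origin: centre of its underside. Obstacle: not to be bumped.
- cutter_big: Bystander: thin steel round cutter, 64 mm diameter, 35 mm high, loose; origin at the centre of its underside.
- cutter_small: Bystander: thin steel round cutter, 52 mm diameter, 35 mm high, loose; origin at the centre of its underside.
- orange: Bystander: orange, 68 mm diameter, about 65 mm high, loose, in front of the rack's end nearest the robot; origin at the centre of its underside.
- jar: Bystander: small amber jar, 56 mm diameter, 75 mm high, loose, beyond the rack's far end; origin at the centre of its underside.
- pot: Bystander: small white sauce pot with a red lid, 50 mm diameter, 45 mm high, loose, beyond the left-hand place of stand or block; origin at the centre of its underside.
Not all that is in view belongs to the job. What is shaped like the collar_wide but green or turquoise is not meant. What is shaped like the collar_narrow but purple is not meant.

How it is judged (in metres and radians):
On the way, in this order (a step that is already met when the one before it is completed fails the run):
1. the wide collar is fully home on the base, around the post (horizontal distance between collar_wide_center and post_tip below 0.006 m and z of collar_wide_center in the frame of stand between 0.027 and 0.034 m and angle between collar_wide_center's own z axis and vertical below 0.1 rad), for 0.2 s.
2. the narrow collar is fully home on top of the wide one (all of step 1 and horizontal distance between collar_narrow_center and post_tip below 0.006 m and z of collar_narrow_center in the frame of stand between 0.049 and 0.056 m and angle between collar_narrow_center's own z axis and vertical below 0.1 rad), for 0.2 s.
3. the slab crosses the line of the tool rack higher than its handles (height (world z) of topper_under above 0.132 m and y of topper_under in the frame of rack between -0.06 and 0.06 m), for 0.02 s.
At the end, for the whole second after the job is handed in: Wide, then narrow collar home on the post (within 6 mm sideways, 3 mm of depth, upright); slab held still in the fingers, underside 3 to 25 mm above the post tip, centred within 10 mm, level within 0.1 rad, long side within 0.14 rad of the base's, touching neither stand nor collars (all of step 2 and horizontal distance between topper_under and post_tip below 0.01 m and z of topper_under in the frame of post_tip between 0.003 and 0.025 m and angle between topper_under's own z axis and vertical below 0.1 rad and angle between the x axis of topper_under and the x axis of stand, either way round below 0.14 rad and contact force between topper and stand below 0.1 N and contact force between topper and collar_wide below 0.1 N and contact force between topper and collar_narrow below 0.1 N and contact force between topper and the fingers above 1 N and linear speed of topper below 0.03 m/s); the arm keeps its last pose, push and grip.
It fails at once if a cutter, the orange, the jar or the sauce pot is shifted by more than 25 mm (distance of any of cutter_big, cutter_small, orange, jar, pot from where it was at the start of the episode above 0.025 m).
It fails at once if the tool rack is bumped (more than 3 N) (contact force between rack and anything else above 3 N).
It also fails if it takes over 72 s, if anything falls off the work surface, if the arm or the gripper's body presses on something with over 40 N, if the wrist force passes 120 N, or if a joint passes its speed limit or range.

## Working session

There is one attempt and no reset: what is moved stays moved. The work goes in short steps, Python scripts to look and compute and a tool call to move; the robot and the scene stay as the last step left them, time stands still between calls to the robot, and variables do not carry over. Pictures are saved under pics/ and viewed, and the job is handed in when it is done.

Besides the shell and the picture viewer there is one more tool, called after "Emit:" as a command line: name --argument value ..., lists and objects as JSON in quotes. play_rows: Moves the arm, as the interface text tells. Shift numbers are shares of 0.4 m and turn numbers shares of 30 degrees, none past 1 either way. Its arguments: {"type":"object","properties":{"motion":{"type":"array"},"claw":{"type":"number"},"newtons":{"type":"number"}},"required":["motion"]}

```bash
ls; mkdir -p pics
python3 - <<'E'
from workcell import bot
import cv2
s=bot.sense();print(s)
for n in ["scene","top","wrist"]:
    p=bot.get_image(n)
    cv2.imwrite(f"pics/{n}0.png",p["frame"][:,:,::-1])
    print(n,p["mtx"].tolist(),p.get("cam_to_world",p.get("tool_from_camera")).tolist() , [k for k in p])
    for l in ["stand","post_tip","collar_wide_center","collar_narrow_center","topper_grip","block","rack"]:
        r=bot.mark_of(p,l); print(l,[(list(map(lambda v:round(float(v),1),d["centre"])),round(d["confidence"],2)) for d in r[:4]])
print(bot.sense()["time_s"])
E
```

```text
pics
{'time_s': 0.0, 'qpos': array([ 7.58017242e+01,  2.42853293e+01,  9.34338655e+01, -1.57713634e-03,
        6.23721973e+01, -1.08797108e+00]), 'qvel': array([-0.02770729, -0.07685153,  0.01975434,  0.02929811, -0.09160663,
       -0.06534459]), 'joint_efforts': array([ 3.86846179e-03, -5.44606769e+01, -2.73682523e+01,  6.47458225e-02,
        2.25094298e-02, -1.07791022e-04]), 'ee_pos': array([0.14159851, 0.60814823, 0.22187524]), 'tcp_rot': array([[ 2.26813730e-01,  9.73938087e-01, -3.67598763e-04],
       [ 9.73936850e-01, -2.26814028e-01, -1.55234852e-03],
       [-1.59526791e-03, -5.92402208e-06, -9.99998728e-01]]), 'wrist_force': array([-0.36360688, -0.6760832 ,  0.80881235]), 'moment': array([-0.03345961, -0.024993  ,  0.02161328]), 'grip_width': 0.9961878182190067}
scene [[542.0558670615756, 0.0, 276.8769459452452], [0.0, 542.0558670615756, 208.592704880146], [0.0, 0.0, 1.0]] [[0.41104642424752535, -0.5906672777329434, 0.6943723814560003, 1.3142701554353058], [0.9116011871305818, 0.27043060091277227, -0.30959742523488587, -0.33983159492103093], [-0.004910472017760449, 0.76
[... 1138 characters left out ...]
368.0, 276.4], 0.45)]
topper_grip [([408.2, 213.8], 0.88)]
block [([336.0, 250.6], 0.57)]
rack [([285.6, 202.8], 0.62), ([401.9, 216.9], 0.21)]
wrist [[320.2447060957706, 0.0, 286.31931343216945], [0.0, 320.2447060957706, 204.44222532657713], [0.0, 0.0, 1.0]] [[0.9999986793827389, -0.00017156536865316018, 0.0016161058444646682, 0.0004807676160148988], [0.0002587296897074759, -0.9649236999128914, -0.26253035330293234, -0.07106352954356658], [0.001604459947738718, 0.2625304247353802, -0.9649223812289438, -0.16195355108629317], [0.0, 0.0, 0.0, 1.0]] ['frame', 'mtx', 'tool_from_camera', 'shot']
stand []
post_tip []
collar_wide_center []
collar_narrow_center []
topper_grip []
block []
rack []
1.2
```

View pics/scene0.png

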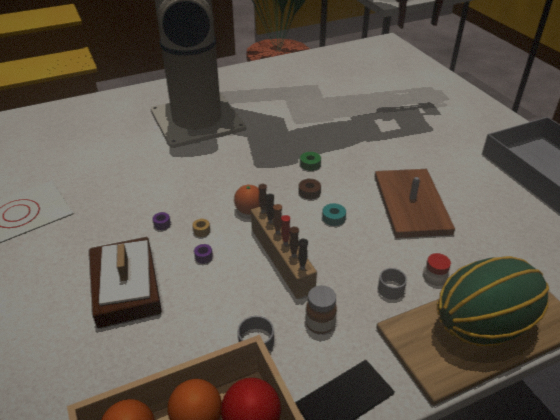

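View pics/top0.png

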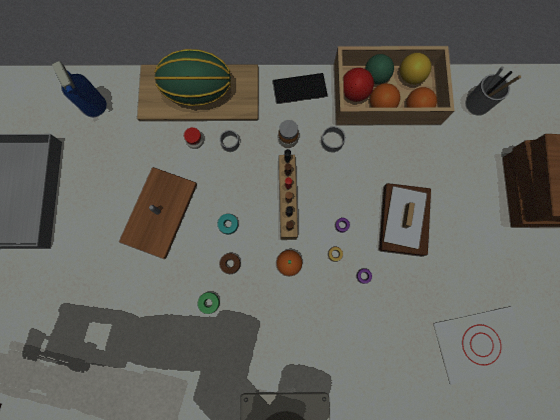

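```bash
python3 -c "
import cv2
a=cv2.imread('pics/top0.png')
cv2.imwrite('pics/topL.png',cv2.resize(a[130:330,90:290],None,fx=3,fy=3,interpolation=cv2.INTER_CUBIC))
cv2.imwrite('pics/topR.png',cv2.resize(a[130:330,280:480],None,fx=3,fy=3,interpolation=cv2.INTER_CUBIC))
"
```

```text
(no output)
```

View pics/topL.png

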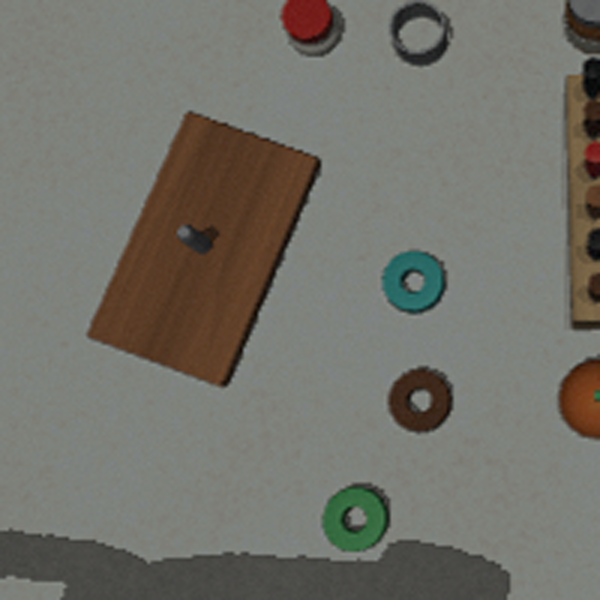

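View pics/topR.png

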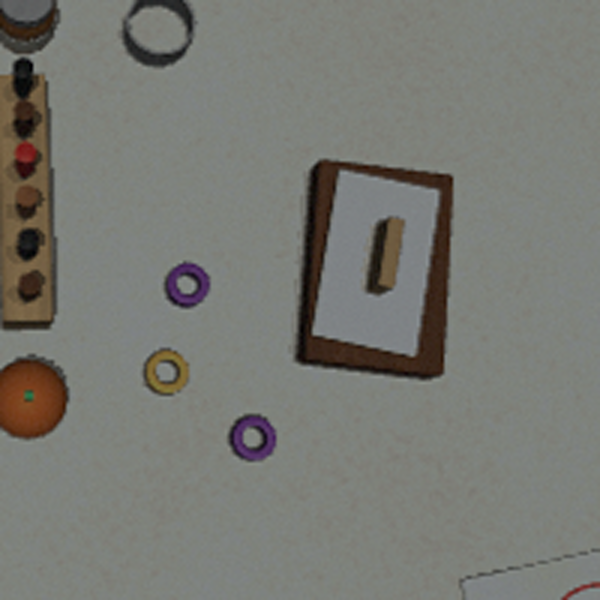

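```bash
cat > h.py <<'E'
import numpy as np, cv2
from workcell import bot
def ray(p,uv,T=None):
    K=p["mtx"]; T=p["cam_to_world"] if T is None else T
    d=np.linalg.inv(K)@[uv[0],uv[1],1]; d=np.array([d[0],-d[1],-d[2]])
    return T[:3,3],T[:3,:3]@d
def onz(p,uv,z,T=None):
    o,d=ray(p,uv,T); return o+d*(z-o[2])/d[2]
def proj(p,X,T=None):
    T=p["cam_to_world"] if T is None else T
    c=T[:3,:3].T@(np.asarray(X,float)-T[:3,3]); c=p["mtx"]@[c[0],-c[1],-c[2]]
    return c[:2]/c[2]
def toolT(s):
    T=np.eye(4);T[:3,:3]=s["tcp_rot"];T[:3,3]=s["ee_pos"];return T
def wrist():
    s=bot.sense(); p=bot.get_image("wrist"); p["cam_to_world"]=toolT(s)@p["tool_from_camera"]; p["s"]=s; return p
def save(p,n,marks=()):
    im=p["frame"][:,:,::-1].copy()
    cv2.imwrite(f"pics/{n}.png",im)
def plan(pos,yaw_deg=0,s=None):
    """units to bring measured TCP to pos (world), turn about tool z"""
    s=s or bot.sense(); d=s["tcp_rot"].T@(np.asarray(pos)-s["ee_pos"])
    return np.round(d/0.4,4), round(yaw_deg/30,4)
def jaw(s): # angle of tool x axis in world
    return np.degrees(np.arctan2(s["tcp_rot"][1,0],s["tcp_rot"][0,0]))
E
cat > m.py <<'E'
from h import *
import pickle
ps={n:bot.get_image(n) for n in ["top","scene"]}
pickle.dump(ps,open("ps.pkl","wb"))
t=ps["top"]
# collars: hole/outline by hsv
hsv=cv2.cvtColor(t["frame"],cv2.COLOR_RGB2HSV)
for name,win,z in [("wide",(212,245,248,280),.022),("narrow",(325,244,348,265),.022)]:
    x0,y0,x1,y1=win; sub=hsv[y0:y1,x0:x1]; m=(sub[...,1]>90).astype(np.uint8)
    n,l,st,c=cv2.connectedComponentsWithStats(m); i=1+np.argmax(st[1:,4])
    cs,_=cv2.findContours((l==i).astype(np.uint8),cv2.RETR_EXTERNAL,cv2.CHAIN_APPROX_NONE)
    (u,v),r=cv2.minEnclosingCircle(cs[0]); e=cv2.fitEllipse(cs[0])
    print(name,st[i],e,onz(t,(e[0][0]+x0,e[0][1]+y0),z), onz(t,(e[0][0]+x0,e[0][1]+y0),.011))
# corners from crops
L=lambda u,v:(90+(u-1)/3,130+(v-1)/3); R=lambda u,v:(280+(u-1)/3,130+(v-1)/3)
cor=[onz(t,L(*q),.02) for q in [(188,112),(320,158),(225,385),(88,336)]]
print("stand",np.mean(cor,0),[np.round(np.linalg.norm(cor[i]-cor[(i+1)%4]),3) for i in range(4)],
 [np.degrees(np.arctan2(*(cor[b]-cor[a])[1::-1])) for a,b in [(3,0),(2,1)]])
print("post",onz(t,L(184,231),.076))
cs=[onz(t,R(*q),.048) for q in [(340,168),(442,188),(418,357),(312,336)]]
print("slab",np.mean(cs,0),[np.round(np.linalg.norm(cs[i]-cs[(i+1)%4]),3) for i in range(4)],
 [np.degrees(np.arctan2(*(cs[b]-cs[a])[1::-1])) for a,b in [(3,0),(2,1)]])
for l in ["stand","post_tip","topper_grip","collar_wide_center"]:
  pass
sc=ps["scene"]
for n,X in [("wide",None)]:pass
def tri(a,b):
    A=[];B=[]
    for p,uv in ((t,a),(sc,b)):
        o,d=ray(p,uv);d/=np.linalg.norm(d);P=np.eye(3)-np.outer(d,d);A.append(P);B.append(P@o)
    x=np.linalg.solve(sum(A),sum(B)); return x,[np.round(proj(p,x)-uv,1) for p,uv in((t,a),(sc,b))]
print("tri tip",tri((149.9,209.4),(416.6,174.8)))
for l,z in [("rack",0),("orange",0),("jar",0),("pot",0),("cutter_big",0),("cutter_small",0)]:
    r=bot.mark_of(t,l)
    print(l,[(np.round(onz(t,d["centre"],z),3),round(d["confidence"],2)) for d in r[:2]])
E
python3 m.py
```

```text
wide [  8   8  20  21 259] ((17.593406677246094, 17.96816635131836), (19.06316375732422, 19.336698532104492), 58.45487976074219) [0.42721492 0.13947943 0.022     ] [0.42806482 0.14076972 0.011     ]
narrow [  4   3  14  14 116] ((10.223033905029297, 9.435441017150879), (13.37355899810791, 13.676630020141602), 41.88465881347656) [ 0.45043858 -0.13497852  0.022     ] [ 0.45153036 -0.13654686  0.011     ]
stand [0.56457557 0.33181114 0.02      ] [np.float64(0.129), np.float64(0.217), np.float64(0.129), np.float64(0.217)] [np.float64(-20.247898703978148), np.float64(-20.19143602752615)]
post [0.5655047  0.33420338 0.076     ]
slab [ 0.54206721 -0.31719776  0.048     ] [np.float64(0.09), np.float64(0.151), np.float64(0.091), np.float64(0.152)] [np.float64(-12.646268295679882), np.float64(-12.309329993720924)]
tri tip (array([0.5584476 , 0.33689326, 0.07979221]), [array([-0.6, -0.3]), array([-0.7,  0.2])])
rack [(array([ 0.593, -0.007,  0.   ]), 0.59)]
orange [(array([ 0.431, -0.015,  0.   ]), 0.61)]
jar [(array([ 0.783, -0.014,  0.   ]), 0.67)]
pot [(array([ 0.774,  0.246, -0.   ]), 0.75)]
cutter_big [(array([ 0.764, -0.147,  0.   ]), 0.86)]
cutter_small [(array([0.757, 0.154, 0.   ]), 0.61)]
```

Emit:
play_rows --motion '[[[-0.36, 0.35, 0.07], 0], [[-0.36, 0.35, 0.07], 0], [[-0.36, 0.35, 0.07], 0], [[-0.36, 0.35, 0.07], 0], [[-0.36, 0.35, 0.07], 0]]' --claw 1 --newtons 30

```text
time_s: 2.02
ee_pos: [0.246, 0.4345, 0.1944]
tcp_rot: [[0.226, 0.974, 0.0], [0.974, -0.226, -0.0], [-0.0, 0.0, -1.0]]
wrist_force: [0.8, -0.3, -0.5]
grip_width: 1.003
```

Emit:
play_rows --motion '[[[-0.36, 0.35, 0.07], 0], [[-0.36, 0.35, 0.07], 0], [[-0.36, 0.35, 0.07], 0], [[-0.36, 0.35, 0.07], 0], [[-0.36, 0.35, 0.07], 0]]'

```text
time_s: 2.43
ee_pos: [0.3499, 0.2626, 0.1666]
tcp_rot: [[0.227, 0.974, 0.0], [0.974, -0.227, 0.0], [0.0, 0.0, -1.0]]
wrist_force: [0.4, 0.9, 0.6]
grip_width: 0.999
```

```bash
python3 -c "
from h import *
s=bot.sense();print(s['time_s'],s['ee_pos'],jaw(s),plan((.4275,.140,.12)))"
```

```text
2.4333 [0.34987682 0.26264744 0.16664024] 76.88379341087224 (array([-0.2546,  0.2585,  0.1167]), 0.0)
```

Emit:
play_rows --motion '[[[-0.255, 0.258, 0.117], 0], [[-0.255, 0.258, 0.117], 0], [[-0.255, 0.258, 0.117], 0], [[-0.255, 0.258, 0.117], 0], [[-0.255, 0.258, 0.117], 0]]'

```text
time_s: 2.85
ee_pos: [0.4281, 0.1386, 0.1188]
tcp_rot: [[0.231, 0.973, -0.001], [0.973, -0.231, -0.001], [-0.001, -0.0, -1.0]]
wrist_force: [-0.7, 0.1, 0.5]
grip_width: 1.003
```

```bash
python3 -c "
from h import *
p=wrist();save(p,'w1');s=p['s'];print(s['time_s'],s['ee_pos'])
print(proj(p,(.4275,.14,.022)),proj(p,(.565,.333,.076)))"
```

```text
2.85 [0.42814193 0.13860332 0.11875535]
[287.81338037 204.16853025] [582.25921522 338.73720002]
```

View pics/w1.png

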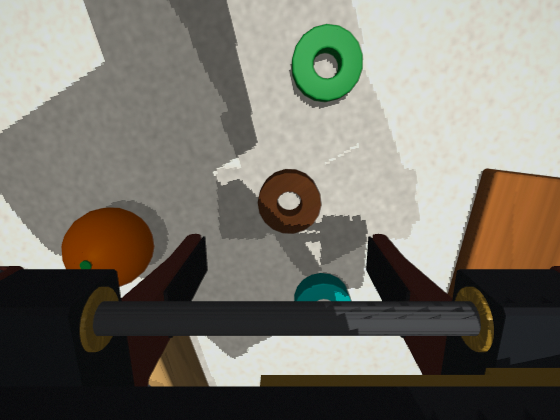

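```bash
cat >> h.py <<'E'
def ringfit(p,X,R=45,sat=90,hue=None,z=.022,name=None):
    u,v=proj(p,X).astype(int); x0,y0=max(u-R,0),max(v-R,0); f=p["frame"][y0:v+R,x0:u+R]
    h=cv2.cvtColor(f,cv2.COLOR_RGB2HSV); m=(h[...,1]>sat)
    if hue: m&=(h[...,0]>=hue[0])&(h[...,0]<=hue[1])
    m=cv2.morphologyEx(m.astype(np.uint8),cv2.MORPH_OPEN,np.ones((3,3)))
    n,l,st,c=cv2.connectedComponentsWithStats(m); i=1+np.argmax(st[1:,4])
    cs,hi=cv2.findContours((l==i).astype(np.uint8),cv2.RETR_CCOMP,cv2.CHAIN_APPROX_NONE)
    for k in cs:
        if len(k)>12:
            e=cv2.fitEllipse(k); c=(e[0][0]+x0,e[0][1]+y0); print("ring",np.round(c,1),np.round(e[1],1),np.round(onz(p,c,z),4))
E
python3 -c "
from h import *
p=wrist()
ringfit(p,(.4275,.14,.022),hue=(0,20))
s=p['s'];print(s['ee_pos'])"
```

```text
ring [287.4 202.6] [61.  63.2] [0.4253 0.1415 0.022 ]
ring [287.2 201.6] [19.1 24.1] [0.4244 0.1415 0.022 ]
[0.4271969  0.14009652 0.11929095]
```

```bash
python3 -c "
from h import *
s=bot.sense();print(s['ee_pos'],jaw(s),plan((.4262,.1405,.005)))"
```

```text
[0.42665784 0.14121196 0.11964104] 76.72421032198467 (array([-0.0019, -0.0005,  0.2866]), 0.0)
```

Emit:
play_rows --motion '[[[0, -0.001, 0.09], 0], [[0, -0.001, 0.18], 0], [[0, -0.001, 0.25], 0], [[0, -0.001, 0.285], 0], [[0, -0.001, 0.285], 0]]'

```text
time_s: 3.37
ee_pos: [0.4238, 0.1428, 0.0038]
tcp_rot: [[0.225, 0.974, -0.004], [0.974, -0.225, -0.001], [-0.002, -0.004, -1.0]]
wrist_force: [-0.8, -0.3, 1.6]
grip_width: 1.002
```

Emit:
play_rows --motion '[[[0, 0, 0], 0], [[0, 0, 0], 0], [[0, 0, 0], 0], [[0, 0, 0], 0], [[0, 0, 0], 0]]' --claw 0 --newtons 25

```text
time_s: 3.78
ee_pos: [0.4268, 0.1424, 0.0069]
tcp_rot: [[0.227, 0.974, 0.002], [0.974, -0.227, 0.001], [0.001, 0.002, -1.0]]
wrist_force: [-0.1, -0.7, -0.2]
grip_width: 0.659
```

Emit:
play_rows --motion '[[[0, 0, 0], 0], [[0, 0, 0], 0], [[0, 0, 0], 0]]'

```text
time_s: 4.03
ee_pos: [0.4266, 0.1422, 0.0066]
tcp_rot: [[0.227, 0.974, 0.001], [0.974, -0.227, 0.0], [0.001, 0.001, -1.0]]
wrist_force: [-1.3, 0.3, 8.0]
grip_width: 0.6
```

Emit:
play_rows --motion '[[[0, 0, 0], 0], [[0, 0, -0.06], 0], [[0, 0, -0.15], 0], [[0, 0, -0.24], 0], [[0, 0, -0.3], 0]]'

```text
time_s: 4.45
ee_pos: [0.4266, 0.1421, 0.1285]
tcp_rot: [[0.227, 0.974, 0.002], [0.974, -0.227, 0.001], [0.001, 0.002, -1.0]]
wrist_force: [0.7, 0.2, -0.8]
grip_width: 0.595
```

```bash
python3 -c "
from h import *
p=wrist();save(p,'w2');s=p['s'];print(s['ee_pos'],s['grip_width'],plan((.562,.333,.13)))
print(proj(p,s['ee_pos']+[0,0,.015]))"
```

```text
[0.42661149 0.1421105  0.12851166] 0.5952703080354756 (array([0.5386, 0.2163, 0.0077]), 0.0)
[285.8958316 264.3473034]
```

View pics/w2.png

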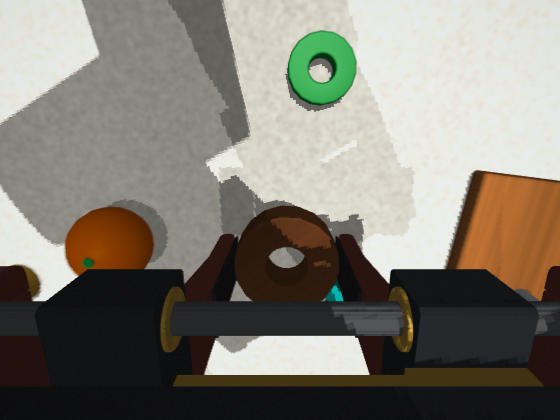

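```bash
cat >> h.py <<'E'
def tproj(p,X):
    T=p["tool_from_camera"]; c=T[:3,:3].T@(np.asarray(X,float)-T[:3,3]); c=p["mtx"]@[c[0],-c[1],-c[2]]; return c[:2]/c[2]
def overlay(p,cx,cy,ztop,Ro,Ri,name,H=.022,win=(200,180,180,140)):
    k=4; x0,y0,w,h=win
    im=cv2.resize(p["frame"][y0:y0+h,x0:x0+w,::-1],None,fx=k,fy=k,interpolation=cv2.INTER_CUBIC)
    a=np.linspace(0,2*np.pi,90)
    for r,z,col in((Ro,ztop,(0,255,0)),(Ri,ztop,(0,255,255)),(Ri,ztop+H,(255,0,255))):
        q=np.array([tproj(p,(cx+r*np.cos(t),cy+r*np.sin(t),z)) for t in a]); q=((q-[x0,y0]+.5)*k).astype(np.int32)
        cv2.polylines(im,[q],True,col,1)
    cv2.imwrite(f"pics/{name}.png",im)
E
python3 -c "
from h import *
p=wrist();import pickle;pickle.dump(p,open('w2.pkl','wb'))
overlay(p,0,0,-.0153,.027,.0105,'o2')"
```

```text
(no output)
```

View pics/o2.png

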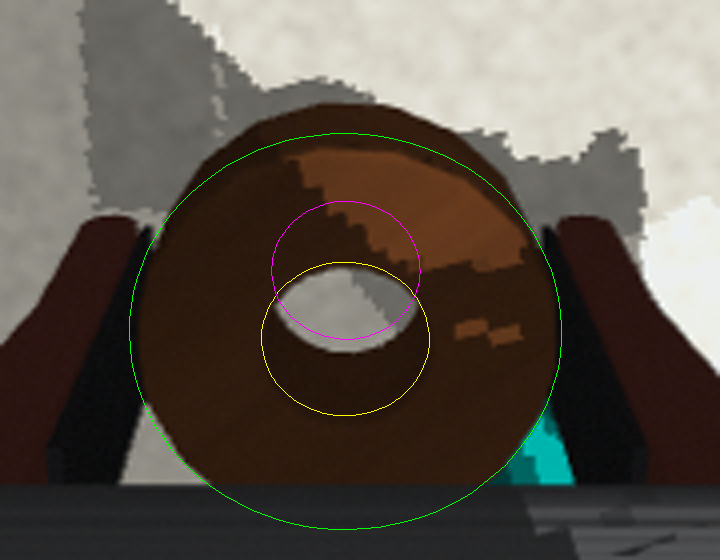

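```bash
python3 -c "
from h import *
import pickle;p=pickle.load(open('w2.pkl','rb'))
overlay(p,.0003,0.0,-.0115,.027,.0105,'o3')
overlay(p,.0003,0.001,-.0135,.027,.0105,'o4')
a=cv2.imread('pics/o3.png');b=cv2.imread('pics/o4.png')
cv2.imwrite('pics/o34.png',cv2.resize(np.hstack([a[60:,80:620],b[60:,80:620]]),(800,370)))"
```

```text
(no output)
```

View pics/o34.png

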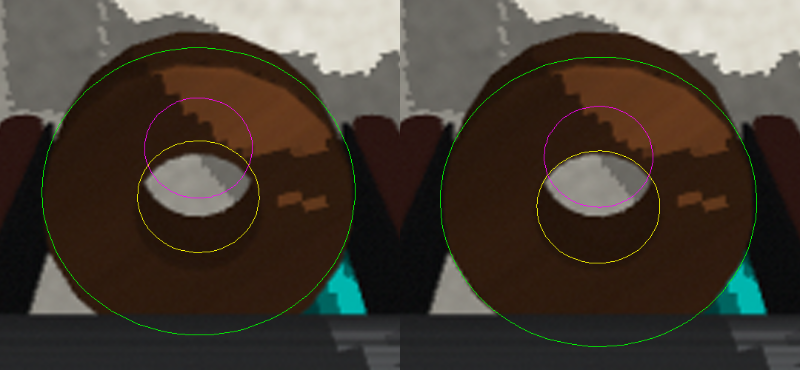

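```bash
python3 -c "
from h import *
print(plan((.623,.319,.115)))"
```

```text
(array([0.5393, 0.3729, 0.041 ]), 0.0)
```

Emit:
play_rows --motion '[[[0.27, 0.187, 0.01], 0], [[0.27, 0.187, 0.01], 0], [[0.27, 0.187, 0.01], 0], [[0.27, 0.187, 0.01], 0]]'

```text
time_s: 4.88
ee_pos: [0.5283, 0.234, 0.1214]
tcp_rot: [[0.226, 0.974, 0.005], [0.974, -0.226, 0.002], [0.003, 0.004, -1.0]]
wrist_force: [-0.2, -0.3, -0.1]
grip_width: 0.594
```

Emit:
play_rows --motion '[[[0.27, 0.187, 0.025], 0], [[0.27, 0.187, 0.025], 0], [[0.27, 0.187, 0.025], 0], [[0.27, 0.187, 0.025], 0], [[0.27, 0.187, 0.025], 0]]'

```text
time_s: 5.3
ee_pos: [0.6212, 0.3194, 0.1096]
tcp_rot: [[0.226, 0.974, -0.001], [0.974, -0.226, -0.001], [-0.001, -0.001, -1.0]]
wrist_force: [-0.8, 0.3, -0.1]
grip_width: 0.598
```

```bash
python3 -c "
from h import *
p=wrist();save(p,'w3');s=p['s'];print(s['time_s'],s['ee_pos'],s['grip_width'],proj(p,(.565,.333,.076)))
import pickle;pickle.dump(p,open('w3.pkl','wb'))
"
```

```text
5.3 [0.62121959 0.3194112  0.10964929] 0.5979325063684033 [286.9950694  140.20064399]
```

View pics/w3.png

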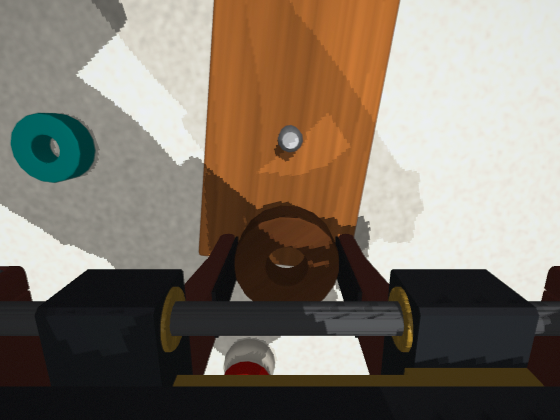

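```bash
python3 -c "
from h import *
import pickle;p=pickle.load(open('w3.pkl','rb'))
overlay(p,.0005,0.002,-.0125,.027,.0105,'o5',win=(215,100,150,200))
im=p['frame'][100:175,250:330,::-1];cv2.imwrite('pics/tip3.png',cv2.resize(im,None,fx=8,fy=8,interpolation=cv2.INTER_CUBIC))"
```

```text
(no output)
```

View pics/o5.png

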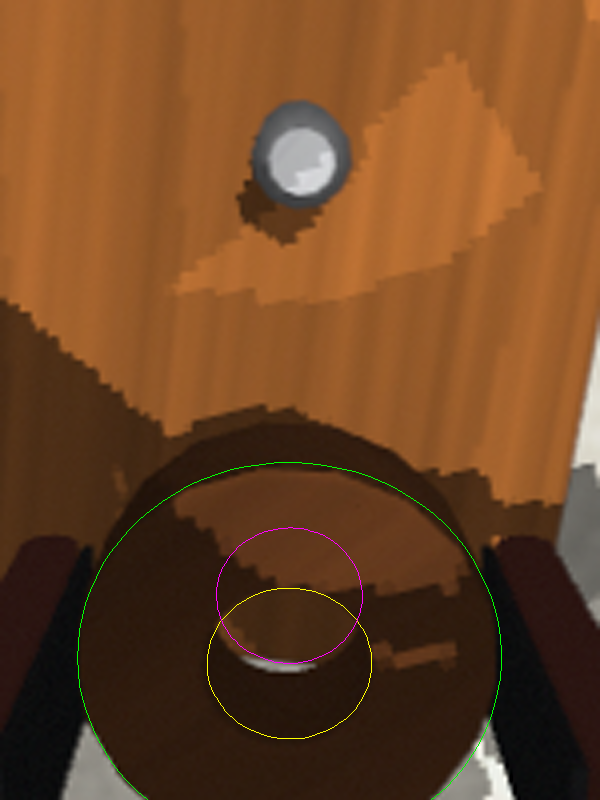

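View pics/tip3.png

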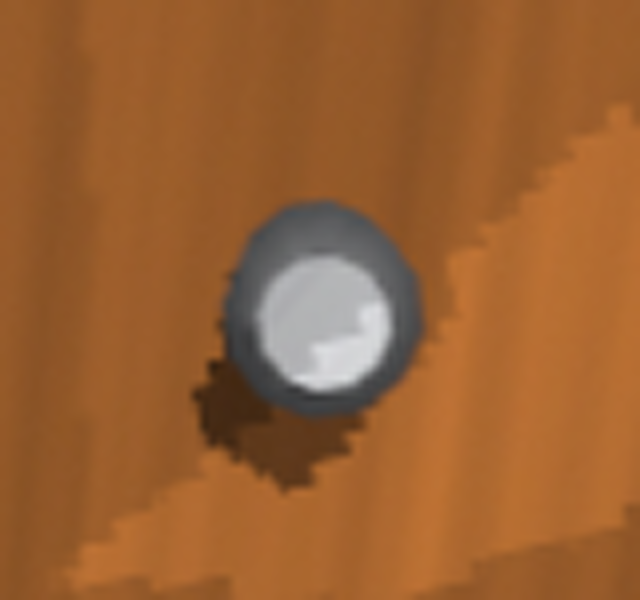

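```bash
python3 -c "
from h import *
import pickle;p=pickle.load(open('w3.pkl','rb'))
overlay(p,-.0004,0.0026,-.0125,.0260,.0102,'o6',win=(215,190,150,120))
overlay(p,-.0004,0.0016,-.0095,.0265,.0102,'o7',win=(215,190,150,120))
a=cv2.imread('pics/o6.png');b=cv2.imread('pics/o7.png')
cv2.imwrite('pics/o67.png',cv2.resize(np.hstack([a[:,60:540],b[:,60:540]]),(800,400)))
T=p['cam_to_world'];s=p['s']
X=onz(p,(290.1,139.75),.076);print(X,s['tcp_rot'].T@(X-s['ee_pos']))
"
```

```text
[0.56516207 0.33487528 0.076     ] [ 0.00243208 -0.05806828  0.03370486]
```

View pics/o67.png

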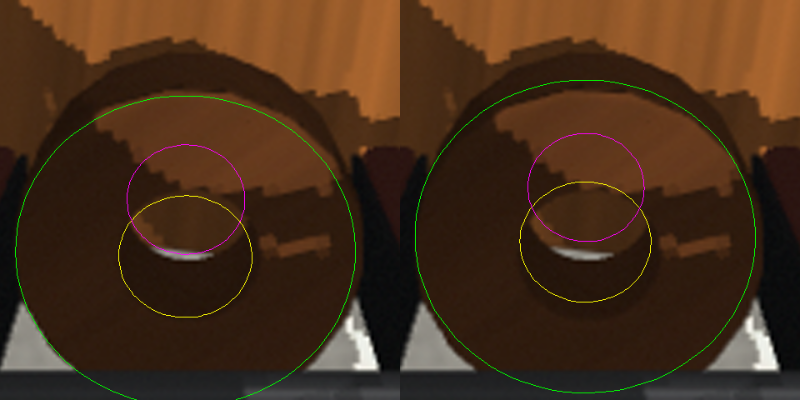

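Emit:
play_rows --motion '[[[0.006, -0.08, 0], 0], [[0.006, -0.152, 0], 0], [[0.006, -0.152, 0], 0], [[0.006, -0.152, 0], 0]]'

```text
time_s: 5.68
ee_pos: [0.5593, 0.3332, 0.1115]
tcp_rot: [[0.226, 0.974, -0.002], [0.974, -0.226, -0.002], [-0.002, -0.002, -1.0]]
wrist_force: [0.5, -0.2, 0.0]
grip_width: 0.598
```

```bash
python3 -c "
from h import *
p=wrist();s=p['s'];print(s['time_s'],s['ee_pos'],s['grip_width'],s['wrist_force'])
import pickle;pickle.dump(p,open('w4.pkl','wb'))
overlay(p,-.0003,0.0026,-.0125,.0260,.0102,'o8',win=(215,180,150,130))
q=tproj(p,s['tcp_rot'].T@(np.array([.5652,.3349,.076])-s['ee_pos']));print(q)
"
```

```text
5.6833 [0.55933387 0.33322057 0.11147707] 0.5982353258924271 [ 0.5468965  -0.21094692  0.01247403]
[290.71841382 237.84415202]
```

View pics/o8.png

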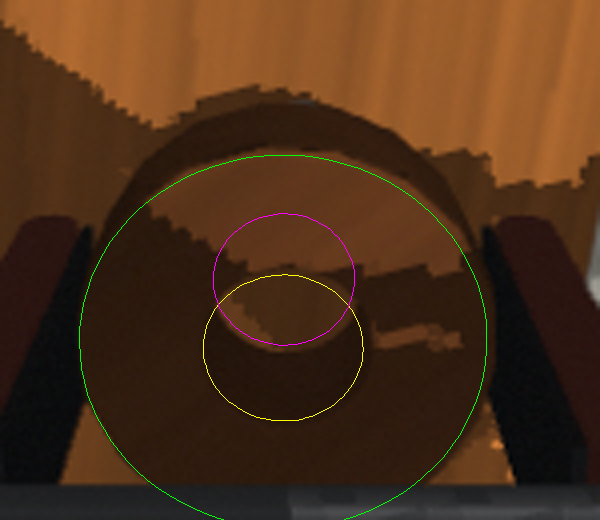

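```bash
python3 -c "
from h import *
for i in range(4):
    s=bot.sense();print(s['time_s'],s['ee_pos'],s['qvel'].round(2)); bot.get_image('wrist')
print(plan((.5627,.3356,.1115)))
"
```

```text
5.7333 [0.56091493 0.33348159 0.1119232 ] [-0.75  0.62 -2.2  -0.03  0.05 -0.02]
5.7833 [0.56192257 0.33367532 0.11211295] [-0.45  0.54 -1.48  0.13  0.1   0.03]
5.8333 [0.56246259 0.33379984 0.11212586] [-0.19  0.52 -0.89  0.09  0.13  0.13]
5.8833 [0.56277332 0.33391644 0.11213067] [-0.02  0.31 -0.5   0.03  0.06  0.16]
(array([ 0.0039, -0.0012,  0.0013]), 0.0)
```

Emit:
play_rows --motion '[[[0.0035, -0.001, 0], 0], [[0.0035, -0.001, 0], 0], [[0.0035, -0.001, 0.04], 0], [[0.0035, -0.001, 0.08], 0], [[0.0035, -0.001, 0.08], 0]]'

```text
time_s: 6.35
ee_pos: [0.5605, 0.335, 0.0771]
tcp_rot: [[0.227, 0.974, -0.004], [0.974, -0.227, -0.002], [-0.003, -0.003, -1.0]]
wrist_force: [-0.8, -1.0, -1.1]
grip_width: 0.598
```

Emit:
play_rows --motion '[[[0, 0, 0], 0], [[0, 0, 0.015], 0], [[0, 0, 0.03], 0], [[0, 0, 0.03], 0]]'

```text
time_s: 6.68
ee_pos: [0.5617, 0.3359, 0.0672]
tcp_rot: [[0.227, 0.974, -0.001], [0.974, -0.227, -0.0], [-0.001, -0.001, -1.0]]
wrist_force: [-1.2, 0.6, -0.5]
grip_width: 0.595
```

```bash
python3 -c "
from h import *
p=wrist();s=p['s'];print(s['time_s'],s['ee_pos'],s['grip_width'],s['wrist_force'],s['moment'])
save(p,'w5')
import pickle;pickle.dump(p,open('w5.pkl','wb'))
overlay(p,-.0003,0.0026,-.0125,.0260,.0102,'o9',win=(215,180,150,130))
"
```

```text
6.6833 [0.561727   0.33588986 0.06721805] 0.5954521665791979 [-1.16111264  0.55257756 -0.46310154] [-0.08213973  0.04827189 -0.03985441]
```

View pics/o9.png

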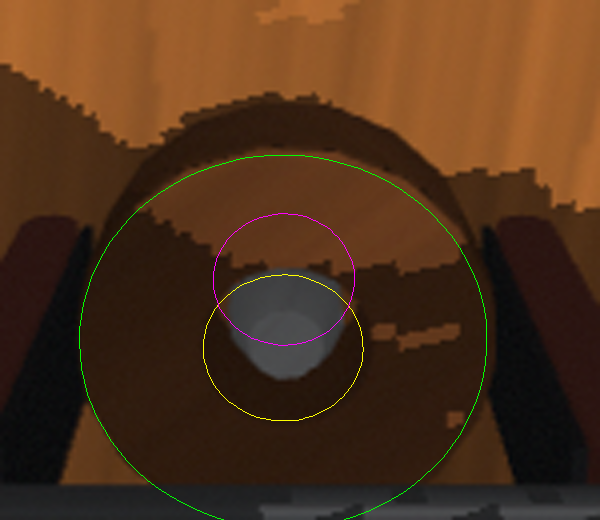

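Emit:
play_rows --motion '[[[0, 0, 0.02], 0], [[0, 0.001, 0.04], 0], [[0, 0.001, 0.06], 0], [[0, 0.001, 0.08], 0], [[0, 0.001, 0.085], 0]]'

```text
time_s: 7.15
ee_pos: [0.5616, 0.3354, 0.0319]
tcp_rot: [[0.227, 0.974, -0.002], [0.974, -0.227, -0.001], [-0.002, -0.002, -1.0]]
wrist_force: [0.2, -0.2, -0.5]
grip_width: 0.598
```

Emit:
play_rows --motion '[[[0, 0, 0], 0], [[0, 0, 0.004], 0], [[0, 0, 0.006], 0], [[0, 0, 0.006], 0]]'

```text
time_s: 7.48
ee_pos: [0.5625, 0.336, 0.0316]
tcp_rot: [[0.227, 0.974, 0.0], [0.974, -0.227, 0.0], [0.0, 0.0, -1.0]]
wrist_force: [0.3, 0.2, 0.2]
grip_width: 0.595
```

Emit:
play_rows --motion '[[[0, 0, 0.004], 0], [[0, 0, 0.007], 0], [[0, 0, 0.007], 0], [[0, 0, 0.007], 0]]'

```text
time_s: 7.82
ee_pos: [0.5624, 0.3359, 0.0287]
tcp_rot: [[0.227, 0.974, -0.0], [0.974, -0.227, -0.0], [-0.0, -0.0, -1.0]]
wrist_force: [-0.5, -0.9, -0.9]
grip_width: 0.598
```

Emit:
play_rows --motion '[[[0, 0, 0.003], 0], [[0, 0, 0.006], 0], [[0, 0, 0.006], 0], [[0, 0, 0.006], 0]]'

```text
time_s: 8.15
ee_pos: [0.5626, 0.3361, 0.0267]
tcp_rot: [[0.227, 0.974, 0.0], [0.974, -0.227, 0.0], [0.0, 0.0, -1.0]]
wrist_force: [-1.3, -1.1, 5.2]
grip_width: 0.596
```

Emit:
play_rows --motion '[[[0, 0, 0], 0], [[0, 0, 0], 0], [[0, 0, 0], 0], [[0, 0, -0.06], 0], [[0, 0, -0.15], 0]]' --claw 0.85

```text
time_s: 8.57
ee_pos: [0.5598, 0.3345, 0.083]
tcp_rot: [[0.227, 0.974, -0.007], [0.974, -0.227, -0.004], [-0.005, -0.006, -1.0]]
wrist_force: [0.7, 0.3, -0.1]
grip_width: 0.846
```

Emit:
play_rows --motion '[[[0, 0, -0.1], 0], [[0, 0, -0.2], 0], [[0, 0, -0.25], 0], [[0, 0, -0.25], 0]]'

```text
time_s: 8.9
ee_pos: [0.5653, 0.3376, 0.1922]
tcp_rot: [[0.227, 0.974, 0.008], [0.974, -0.227, 0.005], [0.007, 0.007, -1.0]]
wrist_force: [-0.5, 1.1, -0.0]
grip_width: 0.85
```

```bash
python3 -c "
from h import *
p=wrist();save(p,'w6');s=p['s'];print(s['time_s'],s['ee_pos'],s['grip_width'],s['wrist_force'])
print(plan((.4508,-.1355,.19)))
t=bot.get_image('top');save(t,'t6')
cv2.imwrite('pics/t6c.png',cv2.resize(t['frame'][150:280,100:280,::-1],None,fx=4,fy=4))
"
```

```text
8.9 [0.56527437 0.33764231 0.19223819] 0.8500852314782681 [-5.37494999e-01  1.12289545e+00 -8.54848073e-04]
(array([-1.2141, -0.0076, -0.0067]), 0.0)
```

View pics/w6.png

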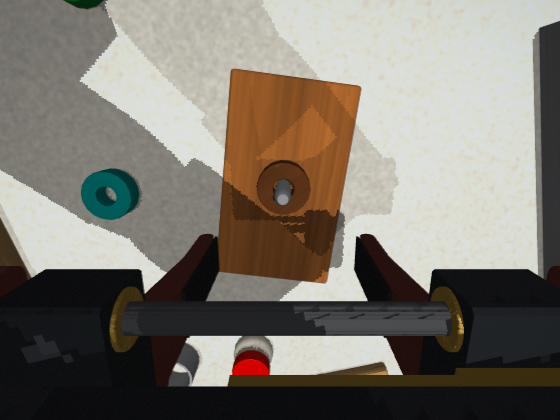

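View pics/t6c.png

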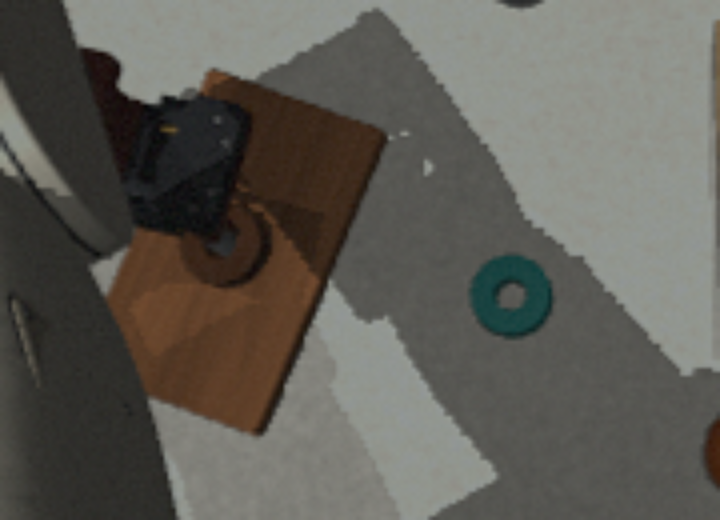

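Emit:
play_rows --motion '[[[-0.45, -0.003, -0.01], 0], [[-0.45, -0.003, -0.01], 0], [[-0.45, -0.003, -0.01], 0], [[-0.45, -0.003, -0.01], 0], [[-0.45, -0.003, -0.01], 0]]'

```text
time_s: 9.42
ee_pos: [0.5169, 0.1565, 0.1878]
tcp_rot: [[0.229, 0.974, -0.006], [0.974, -0.229, -0.003], [-0.004, -0.005, -1.0]]
wrist_force: [1.0, 0.2, -0.7]
grip_width: 0.85
```

Emit:
play_rows --motion '[[[-0.45, -0.003, 0], 0], [[-0.45, -0.003, 0], 0], [[-0.45, -0.003, 0], 0], [[-0.45, -0.003, 0], 0], [[-0.45, -0.003, 0], 0]]'

```text
time_s: 9.83
ee_pos: [0.4758, -0.0174, 0.1885]
tcp_rot: [[0.229, 0.973, -0.004], [0.973, -0.229, -0.001], [-0.002, -0.004, -1.0]]
wrist_force: [0.3, 0.2, -0.1]
grip_width: 0.852
```

Emit:
play_rows --motion '[[[-0.11, 0, 0], 0], [[-0.21, 0, 0], 0], [[-0.3, 0, 0.05], 0], [[-0.31, 0, 0.14], 0], [[-0.31, 0, 0.15], 0]]'

```text
time_s: 10.25
ee_pos: [0.4463, -0.1354, 0.1252]
tcp_rot: [[0.231, 0.973, -0.009], [0.973, -0.231, 0.003], [0.001, -0.009, -1.0]]
wrist_force: [-2.2, 0.8, 0.5]
grip_width: 0.848
```

```bash
python3 -c "
from h import *
bot.get_image('wrist')
p=wrist();save(p,'w7');s=p['s'];print(s['time_s'],s['ee_pos'],jaw(s),s['qvel'].round(1))
print(proj(p,(.4508,-.1355,.022)))
ringfit(p,(.4508,-.1355,.022),R=36,hue=(10,40))
print(plan((.4508,-.1355,.005)))
"
```

```text
10.3 [ 0.44688245 -0.13440934  0.12639956] 76.74707292989842 [ 2.3 -3.3 -2.3  0.1  3.6  0.4]
[285.96876232 208.48732837]
ring [286.4 205.9] [41.8 45. ] [ 0.4487 -0.1346  0.022 ]
ring [286.4 205. ] [18.1 22.5] [ 0.4478 -0.1344  0.022 ]
(array([-0.0024,  0.0087,  0.308 ]), 0.0)
```

View pics/w7.png

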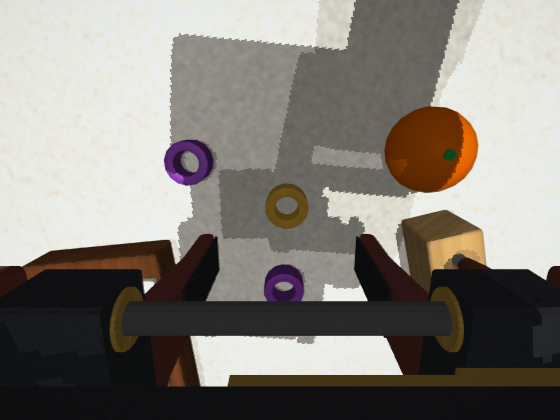

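```bash
python3 -c "
from h import *
s=bot.sense();print(s['ee_pos'],s['qvel'].round(1),plan((.4502,-.135,.005)))"
```

```text
[ 0.44836319 -0.13405274  0.12820068] [ 1.7 -2.8 -2.1  0.1  1.  -0. ] (array([-0.0015,  0.007 ,  0.308 ]), 0.0)
```

Emit:
play_rows --motion '[[[-0.001, 0.003, 0.1], 0], [[-0.001, 0.003, 0.19], 0], [[-0.001, 0.003, 0.26], 0], [[-0.001, 0.003, 0.3], 0], [[-0.001, 0.003, 0.308], 0]]'

```text
time_s: 10.77
ee_pos: [0.4508, -0.1338, 0.0055]
tcp_rot: [[0.225, 0.974, -0.003], [0.974, -0.225, 0.001], [0.0, -0.004, -1.0]]
wrist_force: [-0.7, 0.9, 0.3]
grip_width: 0.85
```

Emit:
play_rows --motion '[[[0, 0, 0], 0], [[0, 0, 0], 0], [[0, 0, 0], 0]]'

```text
time_s: 11.02
ee_pos: [0.4528, -0.1354, 0.0086]
tcp_rot: [[0.226, 0.974, 0.003], [0.974, -0.226, -0.001], [-0.0, 0.003, -1.0]]
wrist_force: [0.4, 0.1, 0.8]
grip_width: 0.852
```

Emit:
play_rows --motion '[[[0, -0.006, 0.006], 0], [[0, -0.006, 0.006], 0], [[0, -0.006, 0.006], 0], [[0, -0.006, 0.006], 0]]'

```text
time_s: 11.35
ee_pos: [0.4492, -0.1351, 0.0051]
tcp_rot: [[0.227, 0.974, 0.001], [0.974, -0.227, -0.0], [-0.0, 0.001, -1.0]]
wrist_force: [0.8, 0.0, -0.6]
grip_width: 0.847
```

Emit:
play_rows --motion '[[[0, 0, 0], 0], [[0, 0, 0], 0], [[0, 0, 0], 0], [[0, 0, 0], 0], [[0, 0, 0], 0]]' --claw 0

```text
time_s: 11.77
ee_pos: [0.449, -0.135, 0.0046]
tcp_rot: [[0.227, 0.974, -0.0], [0.974, -0.227, 0.0], [-0.0, -0.0, -1.0]]
wrist_force: [-0.3, -0.0, -0.4]
grip_width: 0.513
```

Emit:
play_rows --motion '[[[0, 0, 0], 0], [[0, 0, 0], 0], [[0, 0, 0], 0], [[0, 0, 0], 0], [[0, 0, 0], 0]]'

```text
time_s: 12.18
ee_pos: [0.449, -0.135, 0.0046]
tcp_rot: [[0.227, 0.974, -0.0], [0.974, -0.227, 0.0], [0.0, -0.0, -1.0]]
wrist_force: [-0.1, -0.4, -0.8]
grip_width: 0.411
```

Emit:
play_rows --motion '[[[0, 0, 0], 0], [[0, 0, -0.1], 0], [[0, 0, -0.2], 0], [[0, 0, -0.3], 0], [[0, 0, -0.4], 0]]'

```text
time_s: 12.6
ee_pos: [0.4483, -0.1347, 0.166]
tcp_rot: [[0.227, 0.974, -0.002], [0.974, -0.227, 0.0], [0.0, -0.002, -1.0]]
wrist_force: [0.4, 0.1, -1.5]
grip_width: 0.413
```

Emit:
play_rows --motion '[[[0, 0, -0.1], 0], [[0, 0, -0.1], 0], [[0, 0, -0.1], 0]]'

```text
time_s: 12.85
ee_pos: [0.4504, -0.1354, 0.2069]
tcp_rot: [[0.227, 0.974, 0.005], [0.974, -0.227, -0.002], [-0.0, 0.005, -1.0]]
wrist_force: [-1.0, 0.6, -1.1]
grip_width: 0.415
```

```bash
python3 -c "
from h import *
s=bot.sense();print(s['ee_pos'],s['grip_width'],plan((.623,.322,.20)))"
```

```text
[ 0.45039843 -0.13541298  0.20687785] 0.4152965301828861 (array([1.2116, 0.1608, 0.0175]), 0.0)
```

Emit:
play_rows --motion '[[[0.43, 0.056, 0], 0], [[0.43, 0.056, 0], 0], [[0.43, 0.056, 0], 0], [[0.43, 0.056, 0], 0], [[0.43, 0.056, 0], 0]]'

```text
time_s: 13.27
ee_pos: [0.5106, 0.0321, 0.2028]
tcp_rot: [[0.224, 0.975, -0.002], [0.975, -0.224, 0.001], [0.001, -0.002, -1.0]]
wrist_force: [-0.9, -0.2, -0.6]
grip_width: 0.414
```

Emit:
play_rows --motion '[[[0.43, 0.056, 0], 0], [[0.43, 0.056, 0], 0], [[0.43, 0.056, 0], 0], [[0.43, 0.056, 0], 0], [[0.43, 0.056, 0], 0]]'

```text
time_s: 13.68
ee_pos: [0.5716, 0.1946, 0.2025]
tcp_rot: [[0.224, 0.975, -0.001], [0.975, -0.224, 0.001], [0.001, -0.001, -1.0]]
wrist_force: [0.4, 0.2, -0.6]
grip_width: 0.415
```

Emit:
play_rows --motion '[[[0.1, 0.012, 0], 0], [[0.2, 0.024, 0.05], 0], [[0.3, 0.036, 0.1], 0], [[0.351, 0.048, 0.17], 0], [[0.351, 0.048, 0.23], 0]]'

```text
time_s: 14.1
ee_pos: [0.6216, 0.3257, 0.1089]
tcp_rot: [[0.224, 0.975, -0.0], [0.975, -0.224, 0.001], [0.0, -0.0, -1.0]]
wrist_force: [-1.7, -1.3, -0.7]
grip_width: 0.416
```

Emit:
play_rows --motion '[[[0, 0, 0], 0], [[0, 0, 0], 0], [[0, 0, 0], 0], [[0, 0, 0], 0]]'

```text
time_s: 14.43
ee_pos: [0.622, 0.3215, 0.1143]
tcp_rot: [[0.228, 0.974, 0.002], [0.974, -0.228, 0.001], [0.001, 0.001, -1.0]]
wrist_force: [-0.4, 0.4, 0.9]
grip_width: 0.416
```

```bash
python3 -c "
from h import *
import pickle
p=wrist();save(p,'w8');s=p['s'];print(s['time_s'],s['ee_pos'],jaw(s),s['qvel'].round(1),s['grip_width'])
pickle.dump(p,open('w8.pkl','wb'))
overlay(p,0,0.001,-.0174,.0185,.0102,'o10',win=(215,100,150,150))
"
```

```text
14.4333 [0.6220177  0.32147589 0.11425899] 76.82781707154582 [-0.  -0.7 -0.4  0.  -0.2  0.1] 0.4160076056140055
```

View pics/w8.png

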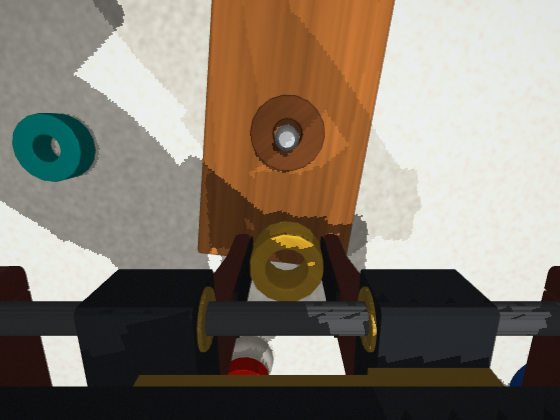

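View pics/o10.png

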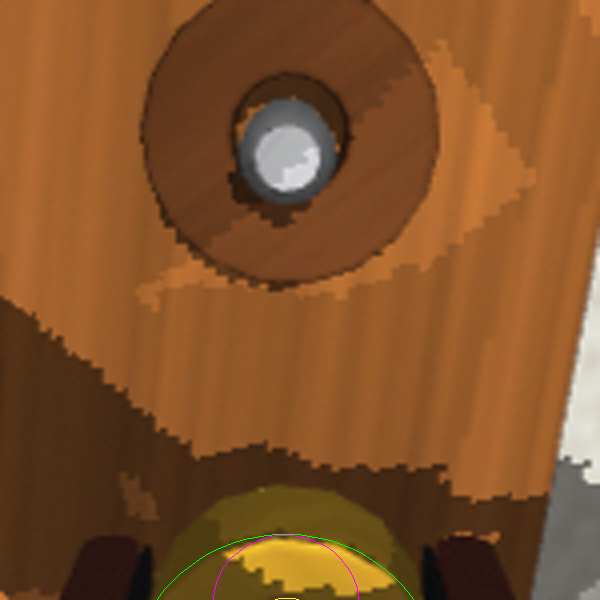

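```bash
python3 -c "
from h import *
import pickle
p=pickle.load(open('w8.pkl','rb'));s=p['s']
overlay(p,0,0.001,-.0174,.0185,.0102,'a',win=(235,205,100,100))
overlay(p,0,0.0025,-.0155,.0183,.0102,'b',win=(235,205,100,100))
cv2.imwrite('pics/o11.png',np.hstack([cv2.imread('pics/a.png'),cv2.imread('pics/b.png')]))
X=onz(p,(286.6,138.9),.076);print(X,s['tcp_rot'].T@(X-s['ee_pos']))
p=pickle.load(open('w3.pkl','rb'))
"
```

```text
[0.56540344 0.33510386 0.076     ] [ 0.00032906 -0.05828449  0.03817663]
```

View pics/o11.png

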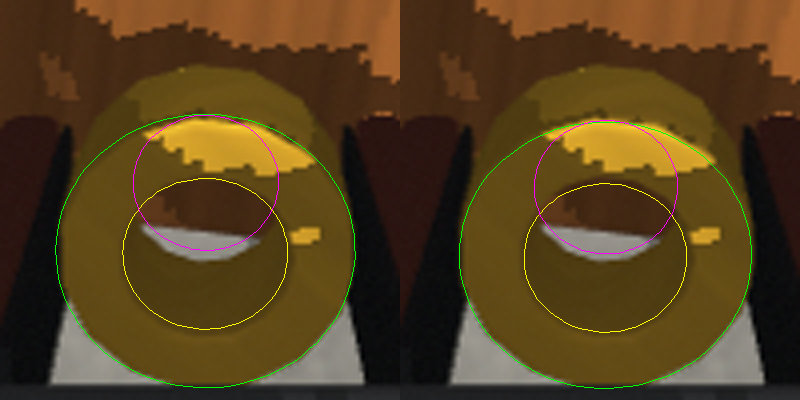

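Emit:
play_rows --motion '[[[0.001, -0.07, 0], 0], [[0.001, -0.13, 0], 0], [[0.001, -0.1525, 0], 0], [[0.001, -0.1525, 0], 0], [[0.001, -0.1525, 0], 0]]'

```text
time_s: 14.9
ee_pos: [0.5629, 0.3367, 0.1142]
tcp_rot: [[0.226, 0.974, 0.002], [0.974, -0.226, 0.001], [0.002, 0.002, -1.0]]
wrist_force: [1.3, -0.5, -0.5]
grip_width: 0.414
```

Emit:
play_rows --motion '[[[0, 0, 0], 0], [[0, 0, 0], 0], [[0, 0, 0.02], 0], [[0, 0, 0.04], 0], [[0, 0, 0.04], 0]]'

```text
time_s: 15.32
ee_pos: [0.5611, 0.3356, 0.0942]
tcp_rot: [[0.227, 0.974, -0.003], [0.974, -0.227, -0.002], [-0.002, -0.002, -1.0]]
wrist_force: [0.3, -0.7, -0.7]
grip_width: 0.414
```

```bash
python3 -c "
from h import *
import pickle
s=bot.sense();print(s['ee_pos'],s['qvel'].round(1));bot.get_image('wrist')
p=wrist();s=p['s'];print(s['time_s'],s['ee_pos'],s['qvel'].round(1),s['grip_width'],plan((.5627,.3356,.09)))
overlay(p,-.0002,0.0027,-.0155,.0183,.0102,'b12',win=(215,190,140,120))
"
```

```text
[0.56110332 0.335561   0.09424691] [ 0.1 -0.7 -0.2  0.1  1.5  0. ]
15.3667 [0.56121058 0.33575738 0.09487234] [ 0.2 -0.9 -0.6 -0.1  0.4  0. ] 0.4152490587507442 (array([-0.0004,  0.0031,  0.0138]), 0.0)
```

View pics/b12.png

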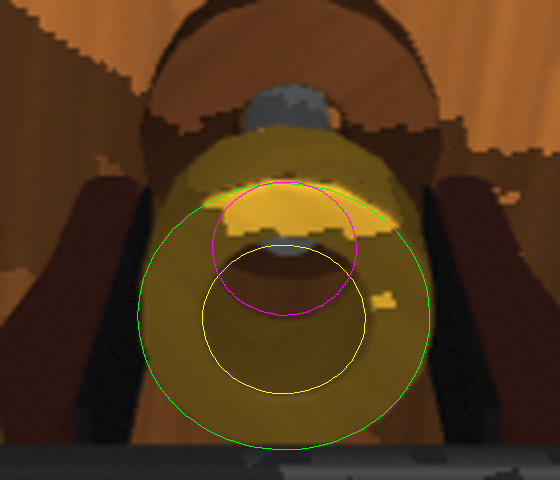

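Emit:
play_rows --motion '[[[0, 0.002, 0.015], 0], [[0, 0.002, 0.03], 0], [[0, 0.002, 0.045], 0], [[0, 0.002, 0.05], 0], [[0, 0.002, 0.05], 0]]'

```text
time_s: 15.83
ee_pos: [0.5621, 0.336, 0.0756]
tcp_rot: [[0.227, 0.974, -0.001], [0.974, -0.227, -0.001], [-0.001, -0.001, -1.0]]
wrist_force: [0.8, -0.0, -1.1]
grip_width: 0.414
```

```bash
python3 -c "
from h import *
p=wrist();s=p['s'];print(s['time_s'],s['ee_pos'],s['qvel'].round(1),s['grip_width'],s['wrist_force'])
overlay(p,-.0002,0.0027,-.0155,.0183,.0102,'b13',win=(215,190,140,120))
"
```

```text
15.8333 [0.5621295  0.33602231 0.07564953] [ 0.  -0.8 -0.5 -0.   0.5 -0.1] 0.4135724106856831 [ 0.7855091  -0.01059479 -1.12048039]
```

View pics/b13.png

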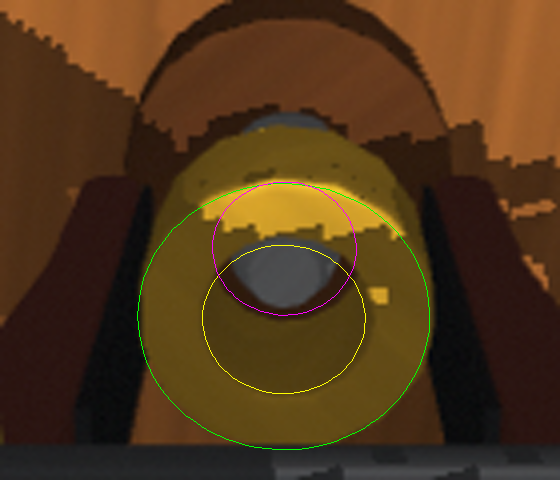

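Emit:
play_rows --motion '[[[0, 0.001, 0.015], 0], [[0, 0.001, 0.03], 0], [[0, 0.001, 0.045], 0], [[0, 0.001, 0.06], 0], [[0, 0.001, 0.06], 0]]'

```text
time_s: 16.3
ee_pos: [0.5622, 0.3357, 0.051]
tcp_rot: [[0.227, 0.974, -0.002], [0.974, -0.227, -0.001], [-0.002, -0.002, -1.0]]
wrist_force: [0.5, -0.1, -1.4]
grip_width: 0.412
```

Emit:
play_rows --motion '[[[0, 0, 0], 0], [[0, 0, 0.004], 0], [[0, 0, 0.008], 0], [[0, 0, 0.008], 0], [[0, 0, 0.008], 0]]'

```text
time_s: 16.72
ee_pos: [0.5632, 0.3363, 0.0496]
tcp_rot: [[0.227, 0.974, 0.0], [0.974, -0.227, 0.0], [0.0, 0.0, -1.0]]
wrist_force: [-0.3, 0.5, -0.3]
grip_width: 0.415
```

Emit:
play_rows --motion '[[[0, 0, 0.004], 0], [[0, 0, 0.006], 0], [[0, 0, 0.006], 0], [[0, 0, 0.006], 0]]'

```text
time_s: 17.05
ee_pos: [0.5631, 0.3362, 0.047]
tcp_rot: [[0.227, 0.974, -0.0], [0.974, -0.227, -0.0], [-0.0, -0.0, -1.0]]
wrist_force: [0.1, 0.3, 0.3]
grip_width: 0.413
```

Emit:
play_rows --motion '[[[0, 0, 0.002], 0], [[0, 0, 0.004], 0], [[0, 0, 0.004], 0], [[0, 0, 0.004], 0]]'

```text
time_s: 17.38
ee_pos: [0.5632, 0.3363, 0.0466]
tcp_rot: [[0.227, 0.974, 0.0], [0.974, -0.227, 0.0], [0.0, 0.0, -1.0]]
wrist_force: [-2.9, -1.0, 8.3]
grip_width: 0.413
```

Emit:
play_rows --motion '[[[0, 0, 0], 0], [[0, 0, 0], 0], [[0, 0, 0], 0], [[0, 0, -0.06], 0], [[0, 0, -0.15], 0]]' --claw 0.7

```text
time_s: 17.8
ee_pos: [0.5606, 0.3348, 0.1022]
tcp_rot: [[0.227, 0.974, -0.007], [0.974, -0.227, -0.004], [-0.005, -0.006, -1.0]]
wrist_force: [0.9, 0.7, 0.0]
grip_width: 0.694
```

Emit:
play_rows --motion '[[[0, 0, -0.1], 0], [[0, 0, -0.2], 0], [[0, 0, -0.25], 0], [[0, 0, -0.25], 0], [[0, 0, -0.25], 0]]'

```text
time_s: 18.22
ee_pos: [0.5637, 0.3365, 0.2067]
tcp_rot: [[0.227, 0.974, 0.002], [0.974, -0.227, 0.001], [0.002, 0.002, -1.0]]
wrist_force: [-0.6, -1.4, -1.0]
grip_width: 0.699
```

```bash
python3 -c "
from h import *
p=wrist();s=p['s'];print(s['time_s'],s['ee_pos'],s['qvel'].round(1),s['grip_width'],s['wrist_force'],plan((.543,-.317,.22)))
save(p,'w14')
import pickle; pickle.dump(p,open('w14.pkl','wb'))
"
```

```text
18.2167 [0.56365943 0.3365474  0.20670003] [-0.1  2.5  2.4 -0.  -0.3 -0. ] 0.6989098317655508 [-0.5976497  -1.35198225 -0.97538755] (array([-1.6012,  0.3222, -0.0372]), 0.0)
```

View pics/w14.png

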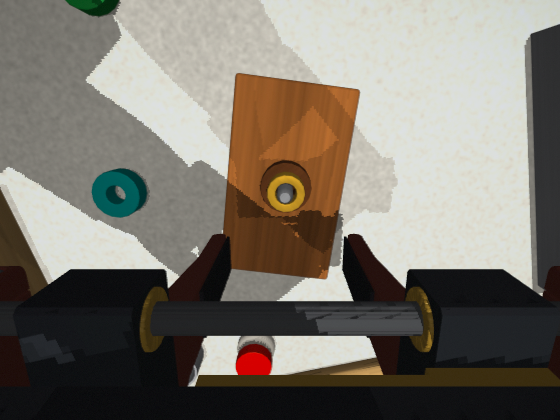

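Emit:
play_rows --motion '[[[-0.43, 0.086, -0.04], 0], [[-0.43, 0.086, -0.04], 0], [[-0.43, 0.086, -0.04], 0], [[-0.43, 0.086, -0.04], 0], [[-0.43, 0.086, -0.04], 0]]'

```text
time_s: 18.68
ee_pos: [0.5558, 0.156, 0.2194]
tcp_rot: [[0.229, 0.973, -0.004], [0.973, -0.229, -0.003], [-0.004, -0.004, -1.0]]
wrist_force: [0.2, -0.4, -0.5]
grip_width: 0.704
```

Emit:
play_rows --motion '[[[-0.43, 0.086, 0], 0], [[-0.43, 0.086, 0], 0], [[-0.43, 0.086, 0], 0], [[-0.43, 0.086, 0], 0], [[-0.43, 0.086, 0], 0]]'

```text
time_s: 19.1
ee_pos: [0.5507, -0.0188, 0.2195]
tcp_rot: [[0.23, 0.973, -0.004], [0.973, -0.23, -0.001], [-0.002, -0.003, -1.0]]
wrist_force: [0.3, -0.1, -0.0]
grip_width: 0.701
```

Emit:
play_rows --motion '[[[-0.43, 0.086, 0], 0], [[-0.43, 0.086, 0], 0], [[-0.43, 0.086, 0], 0], [[-0.43, 0.086, 0], 0], [[-0.43, 0.086, 0], 0]]'

```text
time_s: 19.52
ee_pos: [0.5459, -0.1939, 0.2198]
tcp_rot: [[0.23, 0.973, -0.002], [0.973, -0.23, -0.001], [-0.001, -0.002, -1.0]]
wrist_force: [-1.1, 0.2, -0.2]
grip_width: 0.702
```

Emit:
play_rows --motion '[[[-0.1, 0.02, 0], 0], [[-0.2, 0.04, 0], 0], [[-0.3, 0.06, 0], 0], [[-0.31, 0.064, 0], 0], [[-0.31, 0.064, 0], 0]]'

```text
time_s: 19.93
ee_pos: [0.543, -0.3172, 0.2196]
tcp_rot: [[0.23, 0.973, -0.002], [0.973, -0.23, 0.002], [0.001, -0.002, -1.0]]
wrist_force: [0.4, 0.8, -0.0]
grip_width: 0.696
```

```bash
python3 -c "
from h import *
bot.get_image('wrist');bot.get_image('wrist');
p=wrist();s=p['s'];print(s['time_s'],s['ee_pos'],jaw(s),s['qvel'].round(1),plan((.542,-.317,.15)))
print(proj(p,(.542,-.317,.088)))
save(p,'w15')
import pickle; pickle.dump(p,open('w15.pkl','wb'))
"
```

```text
20.0333 [ 0.54304055 -0.31472136  0.21998784] 76.88178512097524 [ 1.2 -0.8  0.6 -0.2  0.1 -0.3] (array([-0.0074, -0.001 ,  0.1759]), 0.0)
[283.52029392 195.17116129]
```

View pics/w15.png

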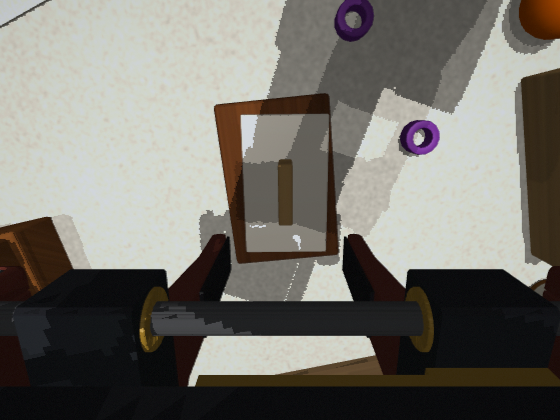

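```bash
cat > c.py <<'E'
from h import *
import pickle
p=pickle.load(open('w15.pkl','rb'))
im=p['frame'][85:275,205:350,::-1];cv2.imwrite('pics/s15.png',cv2.resize(im,None,fx=3,fy=3,interpolation=cv2.INTER_CUBIC))
q=[onz(p,u,.048) for u in [(241,114),(329,114),(326,251),(247,251)]]
print(np.mean(q,0),[np.linalg.norm(q[i]-q[(i+1)%4]).round(4) for i in range(4)],[np.degrees(np.arctan2(*(q[b]-q[a])[1::-1])) for a,b in [(0,3),(1,2)]])
q=[onz(p,u,.088) for u in [(279,160),(292,160),(292,225),(279,225)]]
print(np.mean(q,0),[np.linalg.norm(q[i]-q[(i+1)%4]).round(4) for i in range(4)])
s=bot.sense();print(s['ee_pos'],s['qvel'].round(2))
E
python3 c.py
```

```text
[ 0.54239288 -0.31496057  0.048     ] [np.float64(0.0884), np.float64(0.1483), np.float64(0.0888), np.float64(0.1483)] [np.float64(-12.634348792447586), np.float64(-12.450899940951254)]
[ 0.540735   -0.31478505  0.088     ] [np.float64(0.0119), np.float64(0.0628), np.float64(0.0126), np.float64(0.0628)]
[ 0.54319401 -0.31431845  0.22035484] [ 0.69 -0.7  -0.02 -0.26 -0.   -0.38]
```

View pics/s15.png

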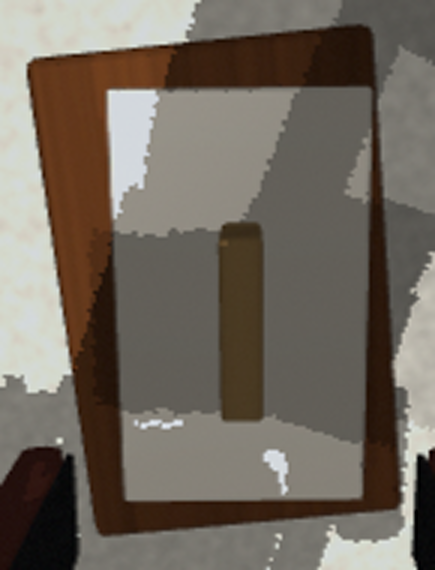

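Emit:
play_rows --motion '[[[-0.003, -0.001, 0.1], 0], [[-0.003, -0.001, 0.2], 0], [[-0.003, -0.001, 0.3], 0], [[-0.003, -0.001, 0.36], 0], [[-0.003, -0.001, 0.38], 0]]'

```text
time_s: 20.5
ee_pos: [0.5404, -0.3136, 0.0651]
tcp_rot: [[0.225, 0.974, -0.006], [0.974, -0.225, 0.004], [0.003, -0.007, -1.0]]
wrist_force: [-0.8, -0.2, -0.0]
grip_width: 0.698
```

Emit:
play_rows --motion '[[[0, 0, 0], 0], [[0, 0, 0.015], 0], [[0, 0, 0.03], 0], [[0, 0, 0.03], 0], [[0, 0, 0.03], 0]]'

```text
time_s: 20.92
ee_pos: [0.5433, -0.3176, 0.0585]
tcp_rot: [[0.227, 0.974, 0.001], [0.974, -0.227, -0.001], [-0.0, 0.001, -1.0]]
wrist_force: [0.5, 0.9, 0.4]
grip_width: 0.698
```

Emit:
play_rows --motion '[[[0.005, 0, 0.007], 0], [[0.005, 0, 0.007], 0], [[0.005, 0, 0.007], 0]]'

```text
time_s: 21.17
ee_pos: [0.5433, -0.3155, 0.055]
tcp_rot: [[0.227, 0.974, 0.0], [0.974, -0.227, -0.0], [-0.0, 0.0, -1.0]]
wrist_force: [0.3, 0.3, -1.0]
grip_width: 0.7
```

Emit:
play_rows --motion '[[[0, 0, 0], 0], [[0, 0, 0], 0], [[0, 0, 0], 0], [[0, 0, 0], 0], [[0, 0, 0], 0]]' --claw 0 --newtons 45

```text
time_s: 21.58
ee_pos: [0.5432, -0.3155, 0.0547]
tcp_rot: [[0.227, 0.974, -0.0], [0.974, -0.227, 0.0], [0.0, -0.0, -1.0]]
wrist_force: [0.3, -0.3, -0.6]
grip_width: 0.359
```

Emit:
play_rows --motion '[[[0, 0, 0], 0], [[0, 0, 0], 0], [[0, 0, 0], 0], [[0, 0, 0], 0], [[0, 0, 0], 0]]'

```text
time_s: 22.0
ee_pos: [0.5432, -0.3155, 0.0547]
tcp_rot: [[0.227, 0.974, 0.0], [0.974, -0.227, -0.0], [-0.0, 0.0, -1.0]]
wrist_force: [-0.0, -1.1, -0.4]
grip_width: 0.157
```

Emit:
play_rows --motion '[[[0, 0, 0], 0], [[0, 0, 0], 0], [[0, 0, 0], 0], [[0, 0, 0], 0], [[0, 0, 0], 0]]'

```text
time_s: 22.42
ee_pos: [0.5432, -0.3155, 0.0547]
tcp_rot: [[0.227, 0.974, -0.0], [0.974, -0.227, -0.0], [-0.0, -0.0, -1.0]]
wrist_force: [0.8, -0.7, -0.5]
grip_width: 0.156
```

Emit:
play_rows --motion '[[[0, 0, -0.03], 0], [[0, 0, -0.1], 0], [[0, 0, -0.18], 0], [[0, 0, -0.26], 0], [[0, 0, -0.34], 0]]'

```text
time_s: 22.83
ee_pos: [0.5426, -0.315, 0.1923]
tcp_rot: [[0.227, 0.974, -0.001], [0.974, -0.227, 0.001], [0.0, -0.001, -1.0]]
wrist_force: [0.5, -0.6, -2.7]
grip_width: 0.157
```

Emit:
play_rows --motion '[[[0, 0, -0.07], 0], [[0, 0, -0.1], 0], [[0, 0, -0.1], 0], [[0, 0, -0.1], 0]]'

```text
time_s: 23.17
ee_pos: [0.5428, -0.3151, 0.2304]
tcp_rot: [[0.227, 0.974, -0.0], [0.974, -0.227, 0.0], [0.0, -0.0, -1.0]]
wrist_force: [-0.4, -0.7, -3.2]
grip_width: 0.158
```

```bash
python3 -c "
from h import *
import pickle
p=wrist();s=p['s'];print(s['time_s'],s['ee_pos'],jaw(s),s['grip_width'],s['wrist_force'],s['moment'],plan((.565,.335,.225)))
save(p,'w16')
p=pickle.load(open('w14.pkl','rb'))
im=p['frame'][60:300,200:380,::-1];cv2.imwrite('pics/s14.png',cv2.resize(im,None,fx=2.5,fy=2.5,interpolation=cv2.INTER_CUBIC))
"
```

```text
23.1667 [ 0.54283106 -0.31513182  0.23038509] 76.8959738596808 0.1583556205599148 [-0.40556293 -0.70674396 -3.16226715] [-0.00881169  0.03226222  0.03071779] (array([ 1.5951, -0.3127,  0.0122]), 0.0)
```

View pics/w16.png

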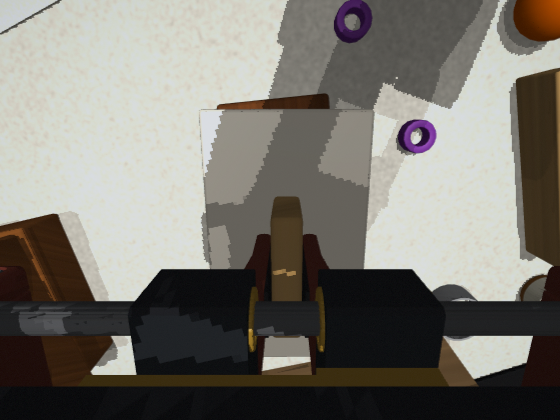

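View pics/s14.png

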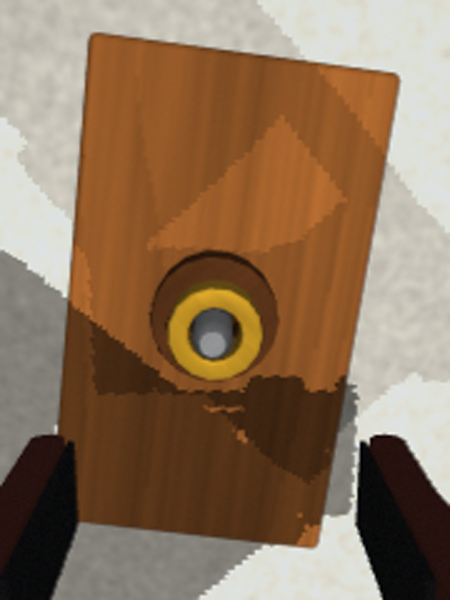

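```bash
cat > d.py <<'E'
from h import *
import pickle
p=pickle.load(open('w14.pkl','rb'));s=p['s']
q=[onz(p,(200+u/2.5-.3,60+v/2.5-.3),.02) for u,v in [(92,33),(400,75),(317,548),(62,521)]]
print('stand',np.mean(q,0),[np.linalg.norm(q[i]-q[(i+1)%4]).round(4) for i in range(4)],[np.degrees(np.arctan2(*(q[b]-q[a])[1::-1])) for a,b in [(0,3),(1,2)]])
print('tip',onz(p,(200+213/2.5-.3,60+344/2.5-.3),.076), 'narrow top ring',onz(p,(200+215/2.5-.3,60+334/2.5-.3),.064))
q=bot.get_image('wrist')
for u in [(200,110),(374,110)]:
    print(onz(q,u,.0067,T=q['tool_from_camera']))
s=bot.sense();print(s['ee_pos'])
E
python3 d.py
```

```text
stand [0.56562925 0.33621558 0.02      ] [np.float64(0.1269), np.float64(0.217), np.float64(0.123), np.float64(0.2183)] [np.float64(-19.232307825516436), np.float64(-20.259012496929255)]
tip [0.56521332 0.33504954 0.076     ] narrow top ring [0.56438499 0.33599601 0.064     ]
[-0.04341972 -0.07464102  0.0067    ]
[ 0.04449303 -0.07461496  0.0067    ]
[ 0.54193571 -0.31465833  0.22840995]
```

Emit:
play_rows --motion '[[[0.08, -0.016, 0], 0], [[0.17, -0.033, 0], 0], [[0.26, -0.051, 0], 0], [[0.34, -0.067, 0], 0], [[0.42, -0.082, 0], 0]]'

```text
time_s: 23.68
ee_pos: [0.5478, -0.1425, 0.2282]
tcp_rot: [[0.227, 0.974, -0.004], [0.974, -0.227, 0.001], [0.0, -0.004, -1.0]]
wrist_force: [0.5, -0.6, -3.2]
grip_width: 0.158
```

Emit:
play_rows --motion '[[[0.08, -0.016, 0], 0], [[0.17, -0.033, 0], 0], [[0.26, -0.051, 0], 0], [[0.34, -0.067, 0], 0], [[0.42, -0.082, 0], 0]]'

```text
time_s: 24.1
ee_pos: [0.554, 0.0284, 0.2284]
tcp_rot: [[0.227, 0.974, -0.004], [0.974, -0.227, -0.0], [-0.001, -0.004, -1.0]]
wrist_force: [1.1, -0.5, -3.5]
grip_width: 0.156
```

Emit:
play_rows --motion '[[[0.08, -0.016, 0], 0], [[0.17, -0.033, 0], 0], [[0.26, -0.051, 0], 0], [[0.34, -0.067, 0], 0], [[0.42, -0.082, 0], 0]]'

```text
time_s: 24.52
ee_pos: [0.5602, 0.1992, 0.2282]
tcp_rot: [[0.226, 0.974, -0.004], [0.974, -0.226, -0.001], [-0.002, -0.004, -1.0]]
wrist_force: [1.0, 0.2, -4.1]
grip_width: 0.157
```

Emit:
play_rows --motion '[[[0.08, -0.016, 0], 0.05], [[0.16, -0.031, 0], 0.1], [[0.24, -0.047, 0], 0.15], [[0.3, -0.059, 0], 0.2], [[0.335, -0.066, 0], 0.235]]'

```text
time_s: 24.93
ee_pos: [0.565, 0.3367, 0.2278]
tcp_rot: [[0.344, 0.939, -0.003], [0.939, -0.344, -0.001], [-0.002, -0.003, -1.0]]
wrist_force: [-0.7, -0.5, -3.5]
grip_width: 0.162
```

Emit:
play_rows --motion '[[[0, 0, 0], 0], [[0, 0, 0], 0], [[0, 0, 0], 0], [[0, 0, 0], 0], [[0, 0, 0], 0]]'

```text
time_s: 25.35
ee_pos: [0.5663, 0.333, 0.2303]
tcp_rot: [[0.346, 0.938, -0.001], [0.938, -0.346, -0.001], [-0.001, -0.0, -1.0]]
wrist_force: [-0.5, -0.7, -3.0]
grip_width: 0.158
```

```bash
python3 -c "
from h import *
s=bot.sense();print(s['time_s'],s['ee_pos'],jaw(s),s['grip_width'],s['wrist_force'],s['qvel'].round(2),plan((.5653,.335,.1007)))
"
```

```text
25.35 [0.56633309 0.33301515 0.23029971] 69.78304576843678 0.15799295416766265 [-0.54222085 -0.6616722  -2.97117115] [ 0.08 -0.31 -0.35  0.07  0.03  0.09] (array([ 0.004, -0.004,  0.324]), 0.0)
```

Emit:
play_rows --motion '[[[0.004, -0.004, 0.06], 0], [[0.004, -0.004, 0.13], 0], [[0.004, -0.004, 0.19], 0], [[0.004, -0.004, 0.24], 0], [[0.004, -0.004, 0.26], 0]]'

```text
time_s: 25.77
ee_pos: [0.5639, 0.3345, 0.1237]
tcp_rot: [[0.345, 0.938, -0.004], [0.938, -0.345, -0.002], [-0.004, -0.003, -1.0]]
wrist_force: [-0.3, -1.2, -3.7]
grip_width: 0.152
```

Emit:
play_rows --motion '[[[0, 0, 0], 0], [[0, 0, 0.01], 0], [[0, 0, 0.03], 0], [[0, 0, 0.04], 0], [[0, 0, 0.05], 0]]'

```text
time_s: 26.18
ee_pos: [0.5657, 0.3365, 0.107]
tcp_rot: [[0.345, 0.939, 0.001], [0.939, -0.345, 0.001], [0.001, 0.001, -1.0]]
wrist_force: [-0.5, 0.1, -3.2]
grip_width: 0.156
```

Emit:
play_rows --motion '[[[0, 0, 0], 0], [[0, 0, 0], 0], [[0, 0, 0], 0], [[0, 0, 0], 0], [[0, 0, 0], 0]]'

```text
time_s: 26.6
ee_pos: [0.5656, 0.3364, 0.107]
tcp_rot: [[0.345, 0.939, 0.0], [0.939, -0.345, 0.0], [0.0, 0.0, -1.0]]
wrist_force: [0.3, -0.1, -2.8]
grip_width: 0.158
```

```bash
python3 -c "
from h import *
s=bot.sense();print(s['time_s'],s['ee_pos'],jaw(s),s['grip_width'],s['wrist_force'],s['qvel'].round(2),plan((.5653,.335,.1007)))
p=bot.get_image('scene');save(p,'sc20')
cv2.imwrite('pics/sc20c.png',cv2.resize(p['frame'][120:260,340:480,::-1],None,fx=4,fy=4,interpolation=cv2.INTER_CUBIC))
"
```

```text
26.6 [0.56556057 0.33644519 0.10699491] 69.8434483245731 0.15813298744499255 [ 0.33664331 -0.12538507 -2.84779627] [-0.1   0.05  0.05 -0.09 -0.03  0.07] (array([-0.0036,  0.0006,  0.0157]), 0.0)
```

View pics/sc20c.png

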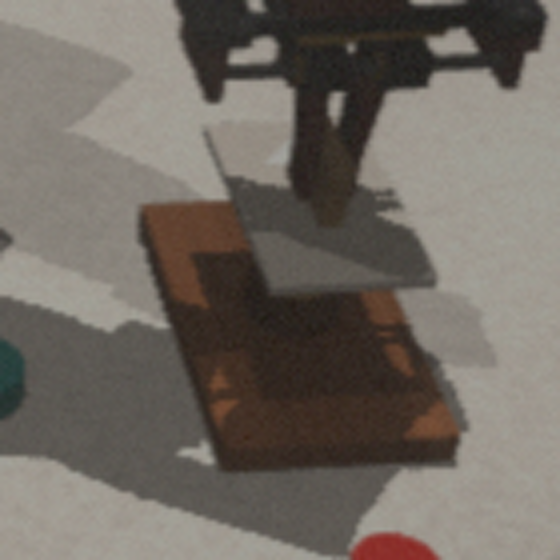

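View pics/sc20.png

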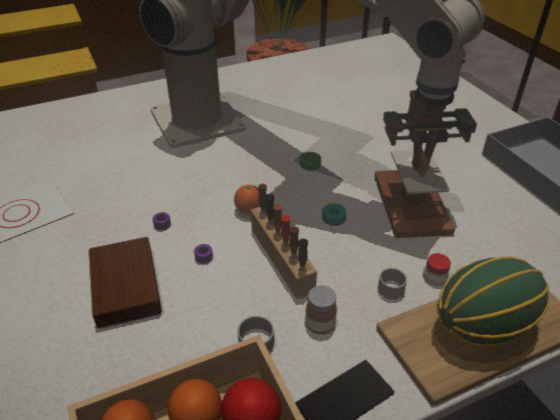

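Emit:
play_rows --motion '[[[-0.003, 0, 0.006], 0], [[-0.003, 0, 0.013], 0], [[-0.003, 0, 0.013], 0], [[-0.003, 0, 0.013], 0], [[-0.003, 0, 0.013], 0]]'

```text
time_s: 27.07
ee_pos: [0.5649, 0.3351, 0.1014]
tcp_rot: [[0.345, 0.939, -0.0], [0.939, -0.345, -0.0], [-0.0, -0.0, -1.0]]
wrist_force: [0.5, 0.1, -2.9]
grip_width: 0.161
```

Emit:
play_rows --motion '[[[0, 0, 0], 0], [[0, 0, 0], 0], [[0, 0, 0], 0], [[0, 0, 0], 0], [[0, 0, 0], 0]]'

```text
time_s: 27.48
ee_pos: [0.565, 0.3352, 0.1015]
tcp_rot: [[0.345, 0.939, 0.0], [0.939, -0.345, 0.0], [0.0, 0.0, -1.0]]
wrist_force: [0.8, -0.1, -3.3]
grip_width: 0.159
```

```bash
cat > e.py <<'E'
from h import *
s=bot.sense();print(s['time_s'],s['ee_pos'],jaw(s),s['grip_width'],s['wrist_force'],s['qvel'].round(2))
R=s['tcp_rot'];und=s['ee_pos']+R@[0.0003,.0004,.0147];print('under',und)
w=bot.get_image('wrist');save(w,'w21')
p=bot.get_image('scene')
x0,y0,k=370,130,6
im=cv2.resize(p['frame'][y0:y0+100,x0:x0+120,::-1],None,fx=k,fy=k,interpolation=cv2.INTER_CUBIC)
a=np.radians(-20.2);X=np.array([np.cos(a),np.sin(a),0]);Y=np.array([-X[1],X[0],0])
def poly(c,hx,hy,col,z):
    q=np.array([(proj(p,np.r_[c[:2],z]+sx*hx*X+sy*hy*Y)-[x0,y0]+.5)*k for sx,sy in((1,1),(1,-1),(-1,-1),(-1,1))]).astype(np.int32)
    cv2.polylines(im,[q],True,col,1)
poly(und,.075,.045,(0,255,0),und[2]); poly(und,.075,.045,(0,255,255),und[2]+.008)
poly((.5652,.335),.11,.065,(255,0,255),.02)
cv2.imwrite('pics/e21.png',im)
E
python3 e.py
```

```text
27.4833 [0.56500246 0.33522297 0.10154202] 69.84266998351572 0.1593986875457499 [ 0.78334231 -0.11378948 -3.34987171] [ 0.04 -0.03  0.03  0.02  0.02 -0.03]
under [0.56548276 0.33536772 0.08684207]
```

View pics/e21.png

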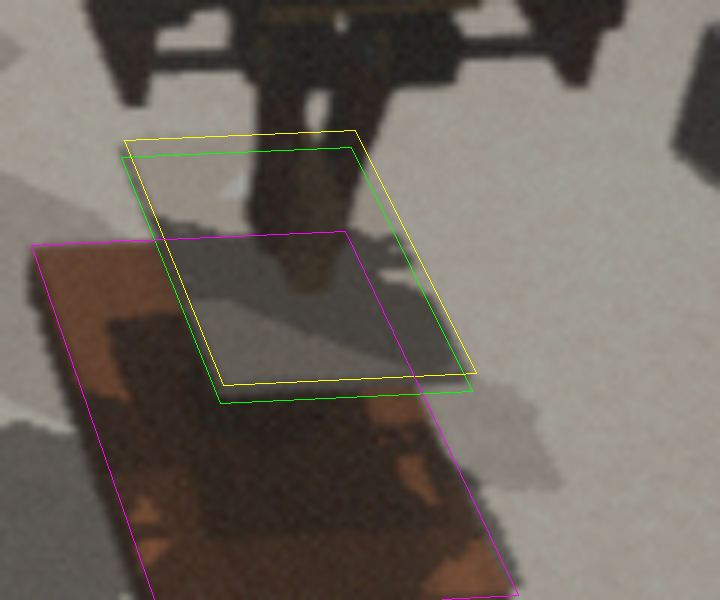

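View pics/w21.png

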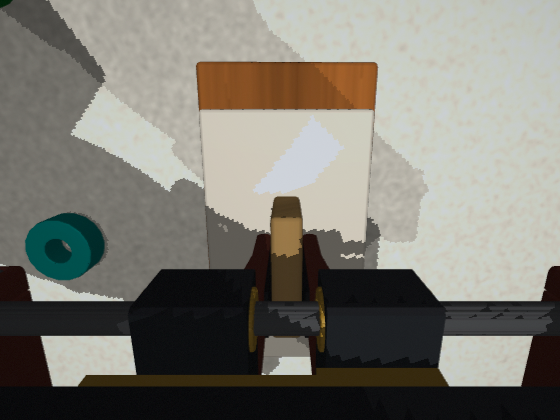

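```bash
python3 -c "
from workcell import bot
print(bot.hand_in());print(bot.sense()['time_s'])"
```

```text
the job is handed in; nothing more can be done
None
the job is handed in; nothing more can be done
```

The stand is built up, and I handed the job in at about 27.5 s with the arm still holding the white slab over the post. `hand_in` gave no verdict.

- **Collars:** I threaded the wide wooden collar down the post until it touched the base, then the narrow brass collar until it touched the wide one. First contact came at 20 mm and 42 mm above the height where I gripped each collar on the table, as it should if fully home. A wrist picture taken after releasing the brass collar shows both seated around the post.
- **Slab:** I gripped it by the lift bar and carried it over the tool rack with its underside at about 0.21 m. I then turned it about 7° to line up with the base.
- **Last checks:**
  - The slab's underside is about 11 mm above the post tip and centred to about 1 mm by my estimate.
  - It is level to within the reading, and its long side is within about 1° of the base's long side.
  - The grip opening matches the bar, and the vertical force is about 3 N. That is the slab's weight alone, so nothing is touching it.
  - The arm was still.
- **Bystanders:** In a late scene picture the rack, cutters, orange, jar and sauce pot look where they were; I did not measure them again.
- **Disagreements:** The collars as seen in the wrist camera looked about 3% smaller than stated, and sat about 2.6 mm off the finger centre, so I corrected the threading for that offset. The wrist camera gave one long edge of the base as 19.2° against 20.2° for the other edge and the top view; I used 20.2°.

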